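# Unstack measured samples into their nests

### The arm

A 6-joint arm with a two-finger parallel gripper is mounted at the origin on the work surface. World frame = base frame: x ahead of the robot, y to its left, z up, the work surface at z = 0. Lengths are in mm, angles in rad, forces in N, time in s.
With the tool pointing down it reaches from about 325 to 775 mm from the base axis. Payload 5.5 kg.
Tool frame: the origin (TCP) lies midway between the tips of the shut fingers; the grasp point (between the pads) lies 19 mm behind it; z points along the fingers, y is the direction in which the jaws open and shut (so a half turn about z gives the same grasp; the last joint's range is limited). The gripper opens to 88 mm and grips with 3 to 60 N. Pads are 20 mm wide; open, the fingers measure 115 mm over their backs; the gripper's body (75 mm by 178 mm) begins 61 mm behind the grasp point.
Start: joints at [-1.264, 0.091, 1.231, -0, 1.82, -0.057], TCP at [213.497, -560.745, 222.631] pointing down, gripper open.
Joint ranges: [-2.87, 2.87], [-0.86, 2.18], [0.17, 2.46], [-1.51, 4.65], [0.06, 2.69], [-2.65, 2.65]. Speed limits (rad/s): [2.57, 2.57, 3.01, 3.14, 3.14, 3.14].

### API

Orientations are given as a 3x3 rotation matrix whose columns are the frame's x, y, z axes.
In Python, from bench import observe, camera, close_job gives the robot as it stands.
- The arm moves only by the shell command python3 -m pendant 'ROWS'. ROWS is JSON, a list of rows, each an object with "travel": the shift along the tool's x, y, z in units of 0.1 m (1.0 is 0.1 m), a list of three; "rot": the turn, a rotation vector about the tool's x, y, z in units of 360 degrees (1.0 is 360 degrees), a list of three; "fingers": the opening, from 0 (shut) to 1 (fully open). In form: [{"travel": [dx, dy, dz], "rot": [ax, ay, az], "fingers": fingers}, ...]. A call has exactly 5 rows; each row is the pose to reach, as a shift and turn from the pose commanded when the call began, along the tool's axes at that moment, turning the shorter way round; what a row does not reach only later rows make up. A row lasts 1/10 s, in which the tool goes at most 50 mm and 8.59 degrees, less where a joint would pass 70% of its speed; a pose out of reach is approached as far as the arm can. A call with a number of a shift or a turn outside -1 to 1 is refused whole. A call with a gripper value outside its range is refused whole. The fingers move at their own pace and stop on an object; the grip force is fixed at half the most. Time passes only in rows, so rows that repeat a pose let the fingers close, or fill a call up. It gives the time, the measured TCP pose, the force and the opening at its end, in the units of the state.
- observe(): the state, without advancing time (a new reading comes with each control period).
- camera(name): name is "scene" or "side" or "wrist"; returns a dict with "pixels" (400x640x3 uint8, red, green, blue), "fx", "fy", "cx", "cy" (pixels), "T" (4x4, takes a point from camera to world coordinates). Camera axes: x right, y down, z forward; pixel columns grow to the right and rows downward; lengths in mm; the calibration is good to about 2 mm. A picture is of the moment at which its call begins. There is no depth.
- close_job(): hands the job in, once; it reports no verdict.
The state is a dict: "time": time; "qpos": joint angles; "qd": joint speeds; "effort": joint torques, N m; "eef_pos": TCP position; "orientation": TCP orientation; "wrist_force": force on the tool from outside, world axes, zero at the start; "torque": the same for the moment, N m; "finger_gap": opening from 0.0 (shut) to 1.0 (fully open).
Only numpy, scipy, OpenCV 4.12 (cv2) and the standard library are available. Lean on these libraries where they do the work, as an engineer would, in place of code of your own. Each camera call takes 0.05 s, during which the arm holds its last target.

### The job

The measured metal samples are piled up on the glass stage plate. Take the pile apart from the top down, one piece at a time, and lay each piece flat in the black nest plate whose recess has its own shape and size: first the small ring, then the square block, then the large disc, and last the carrier plate with the two windows. Set each one down before letting go, tip none of them over, and leave the bottle and the caliper where they are.

Things in the scene. Friction and masses are not known exactly. Their poses are not given: they have to be found in the camera images.
- ring_mid (a point): Small bright steel ring (bush), outer diameter 22 mm, bore 10 mm, 16 mm tall, about 0.04 kg. It starts in the pile on the glass stage plate (top down: ring, block, disc, carrier; each lies directly on the larger one below, up to 3 mm off-centre and turned at any angle). Origin: its centre, half-way up (8 mm above its underside); z up when lying flat.
- block_mid (a point): Square dark steel block 32 x 32 mm, 16 mm tall, about 0.13 kg; x and y square to its sides. It starts in the pile on the glass stage plate (top down: ring, block, disc, carrier; each lies directly on the larger one below, up to 3 mm off-centre and turned at any angle). Origin: its centre, half-way up (8 mm above its underside); z up when lying flat.
- disc_mid (a point): Large plain steel disc, diameter 52 mm, 16 mm tall, about 0.26 kg. It starts in the pile on the glass stage plate (top down: ring, block, disc, carrier; each lies directly on the larger one below, up to 3 mm off-centre and turned at any angle). Origin: its centre, half-way up (8 mm above its underside); z up when lying flat.
- carrier_mid (a point): Aluminium carrier plate 100 mm (x) by 60 mm (y), 16 mm tall, with two round 38 mm windows, about 0.16 kg; lowest of the pile, its underside on the stage plate, which is 10 mm tall, 150 x 105 mm and fixed to the bench. It starts in the pile on the glass stage plate (top down: ring, block, disc, carrier; each lies directly on the larger one below, up to 3 mm off-centre and turned at any angle). Origin: its centre, half-way up (8 mm above its underside); z up when lying flat.
- nest_ring_floor (a point): Black square nest plate 66 x 66 mm with a round recess of diameter 36 mm, for the small ring. The plate is fixed to the bench, 10 mm tall; the recess is 3 mm deep with a white floor. Origin: centre of the recess floor, 7 mm above the bench; z up.
- nest_block_floor (a point): Black square nest plate 76 x 76 mm with a square recess 46 x 46 mm (sides along x and y), for the square block. The plate is fixed to the bench, 10 mm tall; the recess is 3 mm deep with a white floor. Origin: centre of the recess floor, 7 mm above the bench; z up.
- nest_disc_floor (a point): Black square nest plate 92 x 92 mm with a round recess of diameter 66 mm, for the large disc. The plate is fixed to the bench, 10 mm tall; the recess is 3 mm deep with a white floor. Origin: centre of the recess floor, 7 mm above the bench; z up.
- nest_carrier_floor (a point): Black nest plate 134 mm (x) by 94 mm (y) with a rectangular recess 114 mm (x) by 74 mm (y), for the carrier plate, either way round. The plate is fixed to the bench, 10 mm tall; the recess is 3 mm deep with a white floor. Origin: centre of the recess floor, 7 mm above the bench; z up.
- bottle_mid (a point): White bottle, diameter 42 mm, 80 mm tall, standing loose among the nests. Bystander. Origin: its centre, half-way up.
- caliper_mid (a point): Caliper, 190 mm long (y), 12 mm tall, its jaws reaching 35 mm towards the robot, lying loose at the far side. Bystander. Origin: its middle, 6 mm up.
Not all that is in view belongs to the job. Of the things that look like the part that bears disc_mid, the smallest one is meant.

How it is judged (in metres and radians):
On the way, in this order (a step that is already met when the one before it is completed fails the run):
1. the small ring lies in its recess, let go (horizontal distance between ring_mid and nest_ring_floor below 0.012 m and z of ring_mid in the frame of nest_ring_floor between 0.005 and 0.009 m and angle between ring_mid's own z axis and vertical below 0.02 rad and contact force between the fingers and ring below 0.1 N), for 0.2 s.
2. the square block lies in its recess, let go (horizontal distance between block_mid and nest_block_floor below 0.012 m and z of block_mid in the frame of nest_block_floor between 0.005 and 0.009 m and angle between block_mid's own z axis and vertical below 0.02 rad and contact force between the fingers and block below 0.1 N), for 0.2 s.
3. the large disc lies in its recess, let go (horizontal distance between disc_mid and nest_disc_floor below 0.012 m and z of disc_mid in the frame of nest_disc_floor between 0.005 and 0.009 m and angle between disc_mid's own z axis and vertical below 0.02 rad and contact force between the fingers and disc below 0.1 N), for 0.2 s.
4. the carrier plate lies in its recess, let go (horizontal distance between carrier_mid and nest_carrier_floor below 0.012 m and z of carrier_mid in the frame of nest_carrier_floor between 0.005 and 0.009 m and angle between carrier_mid's own z axis and vertical below 0.02 rad and contact force between the fingers and carrier below 0.1 N), for 0.2 s.
At the end, for the whole second after the job is handed in: All four pieces lie flat (within 0.02 rad) on the floors of their own recesses, each within 12 mm of the recess centre, let go and at rest (horizontal distance between ring_mid and nest_ring_floor below 0.012 m and z of ring_mid in the frame of nest_ring_floor between 0.005 and 0.009 m and angle between each of ring_mid, block_mid, disc_mid, carrier_mid's own z axis and vertical below 0.02 rad and linear speed of each of ring, block, disc, carrier below 0.01 m/s and angular speed of each of ring, block, disc, carrier below 0.1 rad/s and horizontal distance between block_mid and nest_block_floor below 0.012 m and z of block_mid in the frame of nest_block_floor between 0.005 and 0.009 m and horizontal distance between disc_mid and nest_disc_floor below 0.012 m and z of disc_mid in the frame of nest_disc_floor between 0.005 and 0.009 m and horizontal distance between carrier_mid and nest_carrier_floor below 0.012 m and z of carrier_mid in the frame of nest_carrier_floor between 0.005 and 0.009 m); the robot touches nothing.
It fails at once if a piece tipped over (more than 0.6 rad) (angle between any of ring_mid, block_mid, disc_mid, carrier_mid's own z axis and vertical above 0.6 rad).
It fails at once if a piece was dropped onto its nest from more than 15 mm ((contact force between the fingers and ring below 0.1 N and horizontal distance between ring_mid and nest_ring_floor below 0.05 m and z of ring_mid in the frame of nest_ring_floor above 0.023 m) or (contact force between the fingers and block below 0.1 N and horizontal distance between block_mid and nest_block_floor below 0.05 m and z of block_mid in the frame of nest_block_floor above 0.023 m) or (contact force between the fingers and disc below 0.1 N and horizontal distance between disc_mid and nest_disc_floor below 0.05 m and z of disc_mid in the frame of nest_disc_floor above 0.023 m) or (contact force between the fingers and carrier below 0.1 N and horizontal distance between carrier_mid and nest_carrier_floor below 0.05 m and z of carrier_mid in the frame of nest_carrier_floor above 0.023 m)).
It fails at once if the bottle or the caliper was moved more than 30 mm (distance of any of bottle_mid, caliper_mid from where it was at the start of the episode above 0.03 m).
It also fails if it takes over 128 s, if anything falls off the work surface, if the arm or the gripper's body presses on something with over 40 N, if the wrist force passes 120 N, or if a joint passes its speed limit or range.

## Working session

There is one attempt and no reset: what is moved stays moved. The work goes in short steps, Python scripts to look and compute and a shell command to move; the robot and the scene stay as the last step left them, time stands still between calls to the robot, and variables do not carry over. Pictures are saved under pics/ and viewed, and the job is handed in when it is done.

```bash
mkdir -p pics; ls; python3 - <<'E'
from bench import observe,camera
import cv2,numpy as np
s=observe();print(s)
for n in ["scene","side","wrist"]:
    c=camera(n);cv2.imwrite(f"pics/{n}0.png",c["pixels"][:,:,::-1]);print(n,c["fx"],c["fy"],c["cx"],c["cy"],np.round(c["T"],3).tolist())
E
```

```text
pics
{'time': 0.0, 'qpos': array([-1.26368394e+00,  9.18533377e-02,  1.23185734e+00, -1.54745207e-06,
        1.81979834e+00, -5.66824106e-02]), 'qd': array([-0.00071988,  0.00255318,  0.00123014,  0.0007513 ,  0.00128163,
        0.00010316]), 'effort': array([-1.47134291e-03, -4.46454298e+01, -4.06446719e+01,  6.98290975e-02,
        2.93615588e-02, -1.05972761e-04]), 'eef_pos': array([ 213.41360006, -560.4514157 ,  221.52630568]), 'orientation': array([[ 9.34553447e-01,  3.55822312e-01, -5.80760855e-04],
       [ 3.55822770e-01, -9.34551669e-01,  1.82624582e-03],
       [ 1.07067984e-04, -1.91337226e-03, -9.99998164e-01]]), 'wrist_force': array([0.2866129 , 0.59533461, 0.89307253]), 'torque': array([ 0.04864105,  0.05311512, -0.02930513]), 'finger_gap': 0.9994342430696828}
scene 478.72719248346857 478.72719248346857 315.74319667338875 197.03658306354052 [[-0.855, 0.365, -0.368, 1032.519], [0.518, 0.626, -0.583, 653.141], [0.018, -0.689, -0.724, 885.498], [0.0, 0.0, 0.0, 1.0]]
side 440.42156401873956 440.42156401873956 318.6431718802182 200.1174552365355 [[-0.798, -0.47, 0.378, 190.208], [-0.603, 0.611, -0.513, 565.453], [0.01, -0.637, -0.771, 884.042], [0.0, 0.0, 0.0, 1.0]]
wrist 347.4597687997183 347.4597687997183 320.26840760706955 203.9926504146825 [[0.356, -0.892, -0.279, 289.286], [-0.934, -0.34, -0.104, -530.798], [-0.002, 0.297, -0.955, 383.936], [0.0, 0.0, 0.0, 1.0]]
```

View pics/scene0.png

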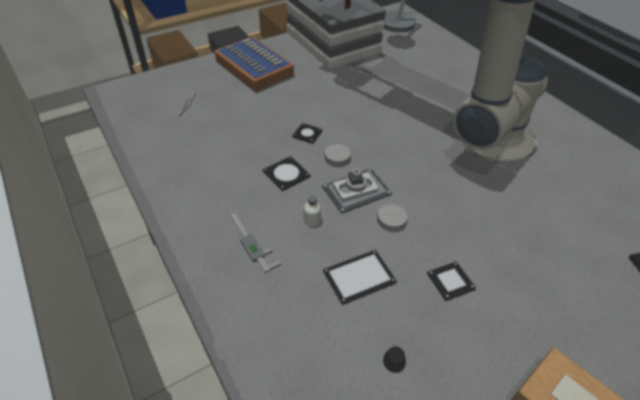

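View pics/side0.png

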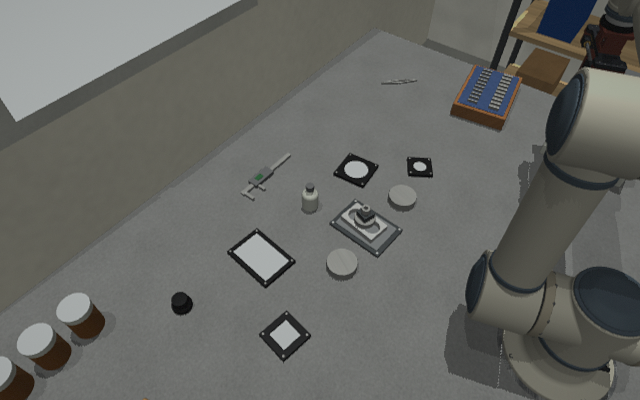

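View pics/wrist0.png

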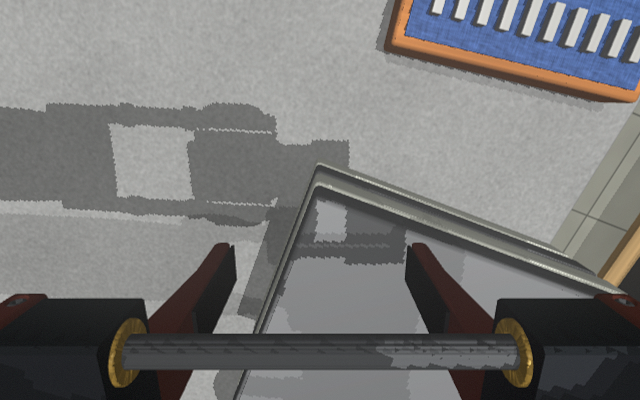

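The scene and side views show:
- The pile on the stage: side (365,222), scene (358,187).
- Nests in the side view: ring (420,167), disc (356,169), block (285,335), carrier (262,257).
- Bottle at side (310,198) and caliper at side (265,175).

There are three disc-like candidates: loose discs at side (402,197) and (342,263), and the one in the pile under the block at (365,222). The pile one should be the smallest, which I'll confirm in a crop.

```bash
python3 - <<'E'
import cv2,numpy as np
a=cv2.imread("pics/side0.png")[140:300,290:450];b=cv2.imread("pics/scene0.png")[120:250,290:420]
cv2.imwrite("pics/crop1.png",np.hstack([cv2.resize(a,(400,400),interpolation=2),cv2.resize(b,(400,400),interpolation=2)]))
E
cat > h.py <<'E'
from bench import observe,camera
import cv2,numpy as np
def ray(c,u,v,z):
    T=np.array(c["T"]);d=T[:3,:3]@np.array([(u-c["cx"])/c["fx"],(v-c["cy"])/c["fy"],1.]);o=T[:3,3]
    return (o+d*(z-o[2])/d[2])
def proj(c,p):
    T=np.array(c["T"]);q=T[:3,:3].T@(np.array(p,float)-T[:3,3]);return np.array([c["fx"]*q[0]/q[2]+c["cx"],c["fy"]*q[1]/q[2]+c["cy"]])
E
python3 - <<'E'
from h import *
for n in ["side","scene"]:
    c=camera(n);g=cv2.cvtColor(c["pixels"],cv2.COLOR_RGB2GRAY)
    m=cv2.inRange(g,150 if n=="side" else 150,255)
    k,l,st,ce=cv2.connectedComponentsWithStats(m)
    for i in range(1,k):
        if 60<st[i,4]<6000:
            cs,_=cv2.findContours((l==i).astype(np.uint8),0,1)
            pts=np.array([ray(c,u,v,7)[:2] for u,v in cs[0][:,0]],np.float32)
            r=cv2.minAreaRect(pts);M=cv2.moments(cs[0]);cen=ray(c,M['m10']/max(M['m00'],1),M['m01']/max(M['m00'],1),7)
            print(n,st[i],ce[i].round(),"rect",np.round(r[0]),np.round(r[1],1),round(r[2],1),"cen",cen.round(1))
E
```

```text
side [ 585   68   55   47 1967] [613.  92.] rect [ 134. -976.] [161.7 239.8] 13.4 cen [ 131.5 -973.8    7. ]
side [345 162  23  16 290] [356. 169.] rect [ 604. -167.] [60.8 56.6] 37.6 cen [ 605.1 -167.7    7. ]
side [414 162  12   9  76] [419. 166.] rect [ 473. -285.] [29.  30.8] 66.9 cen [ 472.1 -285.5    7. ]
side [342 203  20  23 101] [351. 213.] rect [520. -38.] [58.6 43.4] 81.6 cen [529.7 -31.4   7. ]
side [358 217  29  23 140] [374. 229.] rect [463. -30.] [60.7 43.8] 81.1 cen [454.7 -28.3   7. ]
side [ 234  234   54   46 1246] [261. 257.] rect [625. 200.] [ 71.5 111.4] 83.7 cen [623.5 200.6   7. ]
side [ 56 293  34  29 720] [ 73. 307.] rect [858. 539.] [65.9 64.7] 37.4 cen [858.  539.4   7. ]
side [270 321  30  28 437] [285. 335.] rect [459. 311.] [43.4 43.7] 81.0 cen [458.4 311.5   7. ]
side [ 17 323  36  32 820] [ 34. 339.] rect [858. 627.] [63.7 65.9] 6.9 cen [857.8 627.3   7. ]
side [  0 357  11  28 239] [  4. 369.] rect [847. 694.] [17.8 57.4] 61.7 cen [847.6 695.9   7. ]
scene [275 165  23  15 281] [286. 172.] rect [ 607. -173.] [54.2 58.9] 59.9 cen [ 606.7 -172.5    7. ]
scene [   0  174   52  226 5940] [ 17. 323.] rect [1292. -203.] [674.6  78. ] 89.9 cen [1283.7  -54.3    7. ]
scene [305 204  14   9  67] [310. 209.] rect [618. -27.] [22.6 33.7] 39.3 cen [618.8 -27.2   7. ]
scene [ 331  256   58   41 1357] [359. 276.] rect [626. 196.] [ 70.3 111.2] 83.6 cen [627.4 197.3   7. ]
scene [439 270  25  20 311] [451. 280.] rect [460. 308.] [42.3 42. ] 81.3 cen [459.7 308.6   7. ]
scene [552 375  46  25 634] [571. 390.] rect [437. 615.] [54.1 62.2] 10.8 cen [434.  605.3   7. ]
```

View pics/crop1.png

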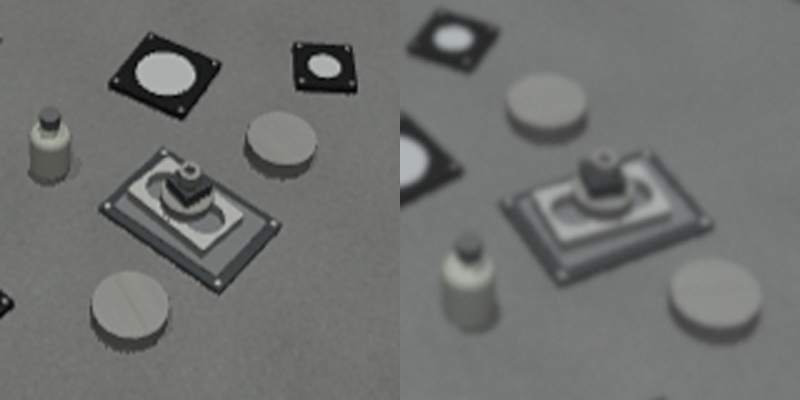

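The crop confirms it. The pile disc, under the block at crop (188,200), is clearly smaller than the loose discs at crop (280,138) and (130,305). Next I move over the pile for a close look.

```bash
python3 -m pendant '[{"travel":[0.3,-0.26,-0.1],"rot":[0,0,0],"fingers":1},{"travel":[0.6,-0.52,-0.2],"rot":[0,0,0],"fingers":1},{"travel":[0.9,-0.8,-0.3],"rot":[0,0,0],"fingers":1},{"travel":[0.9,-0.8,-0.3],"rot":[0,0,0],"fingers":1},{"travel":[0.9,-0.8,-0.3],"rot":[0,0,0],"fingers":1}]'
python3 -m pendant '[{"travel":[0.3,-0.26,0],"rot":[0,0,0],"fingers":1},{"travel":[0.6,-0.52,0],"rot":[0,0,0],"fingers":1},{"travel":[0.9,-0.8,0],"rot":[0,0,0],"fingers":1},{"travel":[0.9,-0.8,0],"rot":[0,0,0],"fingers":1},{"travel":[0.9,-0.8,0],"rot":[0,0,0],"fingers":1}]'
python3 -m pendant '[{"travel":[0.3,-0.26,0],"rot":[0,0,0],"fingers":1},{"travel":[0.6,-0.52,0],"rot":[0,0,0],"fingers":1},{"travel":[0.9,-0.8,0],"rot":[0,0,0],"fingers":1},{"travel":[0.9,-0.8,0],"rot":[0,0,0],"fingers":1},{"travel":[0.9,-0.8,0],"rot":[0,0,0],"fingers":1}]'
python3 -m pendant '[{"travel":[0.3,-0.26,0],"rot":[0,0,0],"fingers":1},{"travel":[0.6,-0.52,0],"rot":[0,0,0],"fingers":1},{"travel":[0.9,-0.8,0],"rot":[0,0,0],"fingers":1},{"travel":[0.9,-0.8,0],"rot":[0,0,0],"fingers":1},{"travel":[0.9,-0.8,0],"rot":[0,0,0],"fingers":1}]'
python3 -m pendant '[{"travel":[0.3,-0.26,0],"rot":[0,0,0],"fingers":1},{"travel":[0.6,-0.52,0],"rot":[0,0,0],"fingers":1},{"travel":[0.9,-0.8,0],"rot":[0,0,0],"fingers":1},{"travel":[0.9,-0.8,0],"rot":[0,0,0],"fingers":1},{"travel":[0.9,-0.8,0],"rot":[0,0,0],"fingers":1}]'
python3 - <<'E'
from h import *
s=observe();print(s["time"],s["eef_pos"],s["qpos"])
c=camera("wrist");cv2.imwrite("pics/w1.png",c["pixels"][:,:,::-1]);print(np.round(c["T"],4))
print(proj(c,s["eef_pos"]),c["T"][:3,:3].T@(s["orientation"]))
E
```

```text
time: 0.75
eef_pos: [269.6, -453.7, 253.2]
orientation: [[0.934, 0.357, 0.0], [0.357, -0.934, -0.002], [-0.0, 0.002, -1.0]]
wrist_force: [0.6, -1.5, -1.0]
finger_gap: 0.993
time: 1.25
eef_pos: [324.6, -347.7, 252.1]
orientation: [[0.934, 0.356, -0.001], [0.356, -0.934, 0.0], [-0.001, -0.0, -1.0]]
wrist_force: [-0.2, -0.4, -0.4]
finger_gap: 0.998
time: 1.75
eef_pos: [380.3, -241.4, 252.2]
orientation: [[0.935, 0.356, -0.001], [0.356, -0.935, -0.0], [-0.001, -0.0, -1.0]]
wrist_force: [0.1, 0.6, 0.1]
finger_gap: 1.001
time: 2.25
eef_pos: [436.0, -135.0, 252.2]
orientation: [[0.935, 0.355, -0.001], [0.355, -0.935, -0.001], [-0.001, 0.0, -1.0]]
wrist_force: [-0.1, -0.4, 1.0]
finger_gap: 1.005
time: 2.75
eef_pos: [491.7, -28.6, 252.2]
orientation: [[0.935, 0.355, -0.001], [0.355, -0.935, -0.001], [-0.001, 0.0, -1.0]]
wrist_force: [-0.4, 0.6, 0.8]
finger_gap: 0.997
2.75 [491.70419404 -28.57863522 252.22584574] [-1.26404235e-01 -1.88112027e-01  1.44846593e+00 -1.09013743e-03
  1.88221737e+00  1.08149035e+00]
[[ 3.549000e-01 -8.922000e-01 -2.793000e-01  5.677117e+02]
 [-9.349000e-01 -3.386000e-01 -1.062000e-01  1.430300e+00]
 [ 1.000000e-04  2.988000e-01 -9.543000e-01  4.143781e+02]
 [ 0.000000e+00  0.000000e+00  0.000000e+00  1.000000e+00]]
[322.32490415 261.24297945] [[ 2.34288383e-04  9.99999918e-01  3.30136152e-04]
 [-9.54708734e-01  3.21906501e-04 -2.97541812e-01]
 [-2.97541894e-01 -2.45473278e-04  9.54708731e-01]]
```

View pics/w1.png

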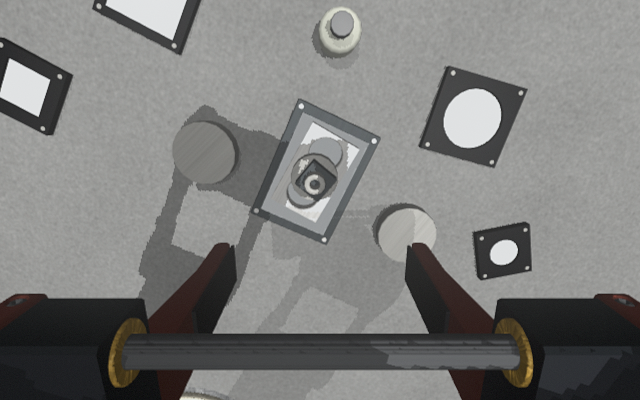

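The wrist view shows the pile at (314,180). The ring's top is at (314,183), the bottle at (340,30), the ring nest at (503,252), the disc nest at (472,118), and the loose discs at (205,152) and (405,233). Next I measure.

```bash
cat >> h.py <<'E'
def blobs(c,lo,hi,z,amin,amax,box=None,chan=None):
    g=cv2.cvtColor(c["pixels"],cv2.COLOR_RGB2GRAY);m=cv2.inRange(g,lo,hi)
    if box: k=np.zeros_like(m);x0,y0,x1,y1=box;k[y0:y1,x0:x1]=m[y0:y1,x0:x1];m=k
    n,l,st,ce=cv2.connectedComponentsWithStats(m,connectivity=4)
    for i in range(1,n):
        if amin<st[i,4]<amax:
            cs,_=cv2.findContours((l==i).astype(np.uint8),0,1);q=max(cs,key=len)
            p=np.array([ray(c,u,v,z)[:2] for u,v in q[:,0]],np.float32);r=cv2.minAreaRect(p)
            print("px",ce[i].round(1),"n",st[i,4],"rect c",np.round(r[0],1),"size",np.round(r[1],1),"ang",round(r[2],1),"circ",np.round(cv2.minEnclosingCircle(p)[0],1))
E
python3 - <<'E'
from h import *
c=camera("wrist");print("white z7");blobs(c,200,255,7,200,6000)
g=c["pixels"][90:250,240:400,::-1];cv2.imwrite("pics/crop2.png",cv2.resize(g,(600,600),interpolation=2))
for n,(u,v) in dict(bottletop=(343,24),disc1=(204,153),disc2=(407,233)).items():
    print(n,ray(c,u,v,80 if n[0]=='b' else 16))
E
```

```text
white z7
px [151.5  12.9] n 1747 rect c [574.7 198. ] size [36.  82.7] ang 20.7 circ [589.8 203.7]
px [344.8  21.5] n 274 rect c [644.5   4.8] size [39.8 27.7] ang 82.8 circ [638.8   5.5]
px [23.5 87.3] n 1672 rect c [458.2 312.4] size [44.1 44.4] ang 81.1 circ [458.3 312.7]
px [471.4 117.4] n 2564 rect c [ 605.3 -169.3] size [63.2 63.5] ang 20.7 circ [ 605.3 -169.2]
px [316.2 133.6] n 332 rect c [520.8 -16.1] size [36.5 27.2] ang 81.2 circ [521.1 -16.2]
px [310.7 209. ] n 360 rect c [435.6 -33.1] size [27.9 54.8] ang 28.1 circ [445.5 -27.8]
px [503.2 251.5] n 501 rect c [ 471.5 -286.6] size [32.3 33.2] ang 20.7 circ [ 471.5 -286.3]
bottletop [629.80565411   3.34848017  80.        ]
disc1 [461.08970323 103.45264057  16.        ]
disc2 [ 453.73348501 -156.6546049    16.        ]
```

View pics/crop2.png

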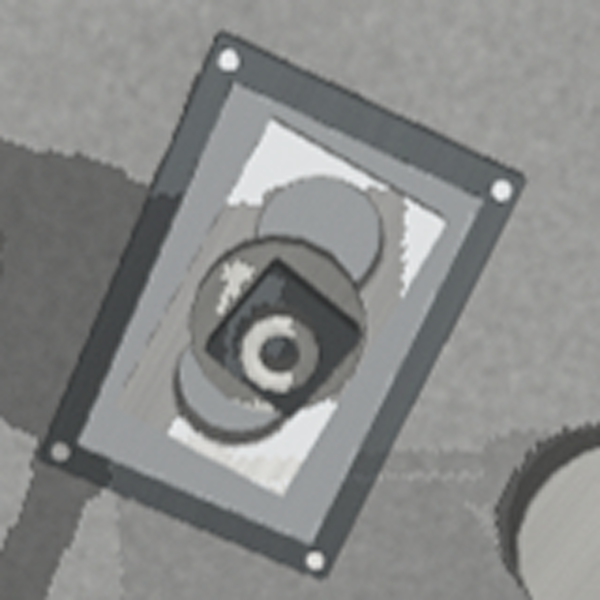

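```bash
python3 - <<'E'
from h import *
c=camera("wrist");s=observe();f=lambda x,y,z:ray(c,240+x/3.75,90+y/3.75,z)
print("ring",f(280,351,74), "diam",np.linalg.norm(f(241,351,74)-f(320,351,74)))
B=np.array([f(*p,58) for p in [(280,261),(362,329),(290,411),(207,337)]]);print("block",B.mean(0),[np.linalg.norm(B[i]-B[i-1]).round(1) for i in range(4)],[np.degrees(np.arctan2(*(B[i]-B[i-1])[1::-1])).round(1) for i in range(4)])
D=[f(190,322,42),f(366,322,42)];print("disc",(D[0]+D[1])/2,np.linalg.norm(D[0]-D[1]))
C=np.array([f(*p,26) for p in [(268,120),(445,220),(283,497)]]);print("car",C,np.linalg.norm(C[0]-C[1]),np.linalg.norm(C[1]-C[2]),(C[0]+C[2])/2,np.degrees(np.arctan2(*(C[1]-C[2])[1::-1])))
S=np.array([f(*p,10) for p in [(229,60),(502,191),(315,560),(60,452)]]);print("stage",S,S.mean(0))
d=f(280,351,74)-s["eef_pos"];print("tool delta",s["orientation"].T@d)
E
```

```text
ring [486.00110881 -23.958229    74.        ] diam 21.258641578106506
block [486.93993332 -24.77623381  58.        ] [np.float64(29.8), np.float64(29.9), np.float64(31.4), np.float64(31.8)] [np.float64(-23.1), np.float64(-109.3), np.float64(160.5), np.float64(67.7)]
disc [486.33133391 -22.69659106  42.        ] 51.45649967584284
car [[ 5.38157070e+02 -4.10495522e-02  2.60000000e+01]
 [ 5.29522050e+02 -5.94189091e+01  2.60000000e+01]
 [ 4.30129611e+02 -4.50020548e+01  2.60000000e+01]] 60.00244808531652 100.43257738727561 [484.14334029 -22.52155218  26.        ] -8.25318231745762
stage [[549.26279706  16.90143282  10.        ]
 [542.40614638 -74.8997493   10.        ]
 [407.1433325  -64.83816875  10.        ]
 [413.39695651  26.89860697  10.        ]] [478.05230811 -23.98446957  10.        ]
tool delta [ -3.23775985  -6.64372843 178.69275789]
```

The measured sizes match the given ones: ring 21 mm, disc 51 mm, carrier 60 x 100 mm. The ring is at (486,-24). I descend to a TCP height of about 61.5 mm.

```bash
python3 -m pendant '[{"travel":[-0.03,-0.07,0.3],"rot":[0,0,0],"fingers":1},{"travel":[-0.03,-0.07,0.6],"rot":[0,0,0],"fingers":1},{"travel":[-0.03,-0.07,0.9],"rot":[0,0,0],"fingers":1},{"travel":[-0.03,-0.07,1.0],"rot":[0,0,0],"fingers":1},{"travel":[-0.03,-0.07,1.0],"rot":[0,0,0],"fingers":1}]'
python3 -m pendant '[{"travel":[0,0,0.2],"rot":[0,0,0],"fingers":1},{"travel":[0,0,0.4],"rot":[0,0,0],"fingers":1},{"travel":[0,0,0.6],"rot":[0,0,0],"fingers":1},{"travel":[0,0,0.6],"rot":[0,0,0],"fingers":1},{"travel":[0,0,0.6],"rot":[0,0,0],"fingers":1}]'
python3 - <<'E'
from h import *
s=observe();c=camera("wrist");cv2.imwrite("pics/w2.png",c["pixels"][:,:,::-1]);c=camera("side");cv2.imwrite("pics/s2.png",cv2.resize(c["pixels"][130:290,270:470,::-1],(750,600),interpolation=2));print(s["orientation"].T@(np.array([486,-24,61.5])-s["eef_pos"]))
E
```

```text
time: 3.4
eef_pos: [485.4, -22.3, 151.3]
orientation: [[0.935, 0.354, -0.003], [0.354, -0.935, 0.0], [-0.003, -0.001, -1.0]]
wrist_force: [0.5, -0.2, 0.6]
finger_gap: 1.001
time: 3.9
eef_pos: [487.1, -21.7, 94.5]
orientation: [[0.935, 0.355, 0.002], [0.355, -0.935, -0.0], [0.002, 0.001, -1.0]]
wrist_force: [0.1, -0.3, 0.9]
finger_gap: 1.0
[-1.87554836  1.69514038 32.99357302]
```

View pics/w2.png

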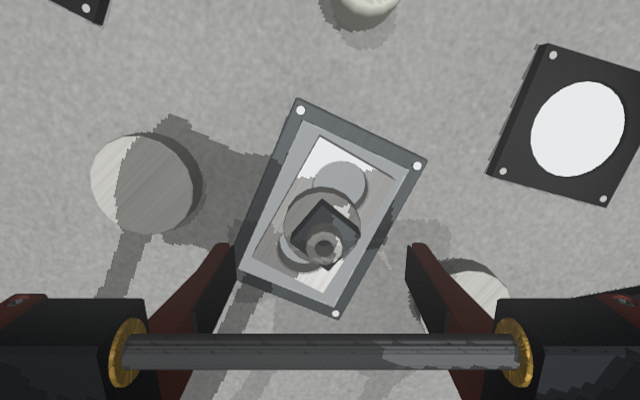

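View pics/s2.png

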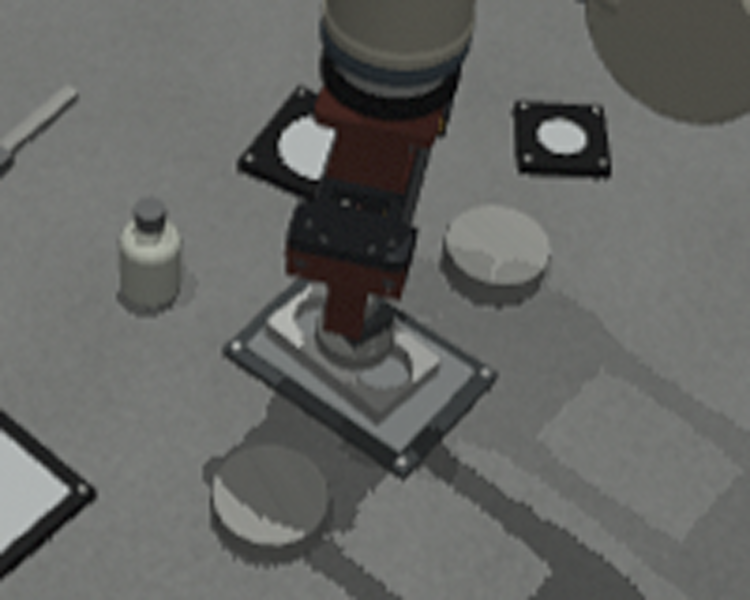

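The wrist view shows the ring top at about (322,248), between the fingers, with the pile upright.

```bash
python3 - <<'E'
from h import *
s=observe();c=camera("wrist");p=ray(c,322.5,247.5,74);print(p,s["eef_pos"],s["orientation"].T@(p-s["eef_pos"]), c["T"][:3,:3].T@s["orientation"])
cv2.imwrite("pics/crop3.png",cv2.resize(c["pixels"][180:290,260:390,::-1],(780,660),interpolation=2)[:600])
E
```

```text
[485.95159336 -22.51826368  74.        ] [487.55498569 -21.63873952  95.06716773] [-1.87612445  0.21863688 21.06186936] [[ 2.50806463e-04  9.99999920e-01  3.11714323e-04]
 [-9.54700563e-01  3.32201311e-04 -2.97568018e-01]
 [-2.97568097e-01 -2.22961857e-04  9.54700570e-01]]
```

View pics/crop3.png

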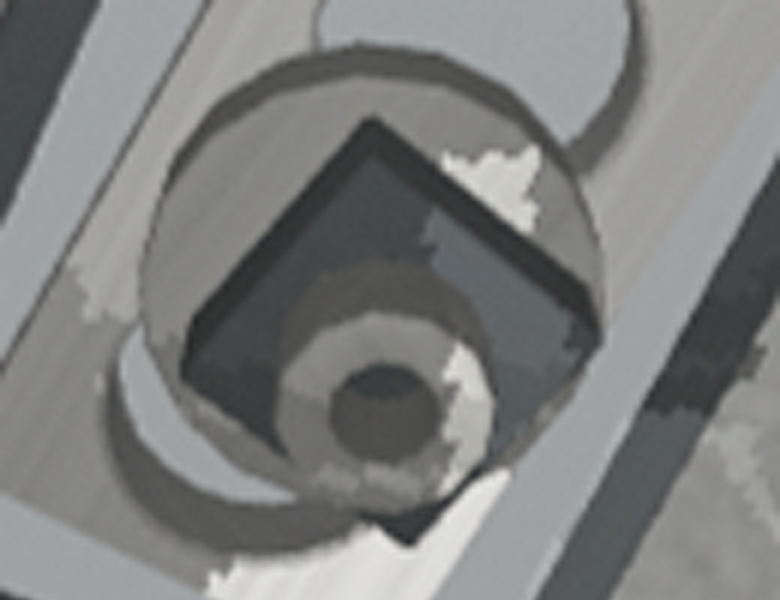

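```bash
python3 -m pendant '[{"travel":[-0.02,0.01,0.1],"rot":[0,0,0],"fingers":1},{"travel":[-0.02,0.01,0.2],"rot":[0,0,0],"fingers":1},{"travel":[-0.02,0.01,0.28],"rot":[0,0,0],"fingers":1},{"travel":[-0.02,0.01,0.33],"rot":[0,0,0],"fingers":1},{"travel":[-0.02,0.01,0.33],"rot":[0,0,0],"fingers":1}]'
python3 -m pendant '[{"travel":[0,0,0],"rot":[0,0,0],"fingers":0.6},{"travel":[0,0,0],"rot":[0,0,0],"fingers":0.4},{"travel":[0,0,0],"rot":[0,0,0],"fingers":0.3},{"travel":[0,0,0],"rot":[0,0,0],"fingers":0.2},{"travel":[0,0,0],"rot":[0,0,0],"fingers":0.1}]'
```

```text
time: 4.55
eef_pos: [484.1, -22.9, 58.2]
orientation: [[0.935, 0.356, -0.002], [0.356, -0.935, 0.0], [-0.002, -0.001, -1.0]]
wrist_force: [-0.2, -0.6, -0.3]
finger_gap: 0.998
time: 5.05
eef_pos: [485.0, -23.0, 59.8]
orientation: [[0.935, 0.356, 0.0], [0.356, -0.935, -0.0], [0.0, 0.0, -1.0]]
wrist_force: [0.1, 0.7, 0.6]
finger_gap: 0.585
```

```bash
python3 -m pendant '[{"travel":[0,0,-0.01],"rot":[0,0,0],"fingers":0.5},{"travel":[0,0,-0.01],"rot":[0,0,0],"fingers":0.5},{"travel":[0,0,-0.01],"rot":[0,0,0],"fingers":0.4},{"travel":[0,0,-0.01],"rot":[0,0,0],"fingers":0},{"travel":[0,0,-0.01],"rot":[0,0,0],"fingers":0}]'
python3 -m pendant '[{"travel":[0,0,0],"rot":[0,0,0],"fingers":0},{"travel":[0,0,0],"rot":[0,0,0],"fingers":0},{"travel":[0,0,0],"rot":[0,0,0],"fingers":0},{"travel":[0,0,0],"rot":[0,0,0],"fingers":0},{"travel":[0,0,0],"rot":[0,0,0],"fingers":0}]'
```

```text
time: 5.55
eef_pos: [484.9, -23.0, 60.6]
orientation: [[0.935, 0.356, -0.0], [0.356, -0.935, -0.0], [-0.0, 0.0, -1.0]]
wrist_force: [0.6, 0.2, -0.2]
finger_gap: 0.268
time: 6.05
eef_pos: [484.9, -23.0, 60.6]
orientation: [[0.935, 0.356, -0.0], [0.356, -0.935, 0.0], [-0.0, -0.0, -1.0]]
wrist_force: [1.1, 0.3, -0.2]
finger_gap: 0.236
```

The gap of 0.236 is about 21 mm, so it holds the ring. I lift straight up and check.

```bash
python3 -m pendant '[{"travel":[0,0,-0.05],"rot":[0,0,0],"fingers":0},{"travel":[0,0,-0.2],"rot":[0,0,0],"fingers":0},{"travel":[0,0,-0.45],"rot":[0,0,0],"fingers":0},{"travel":[0,0,-0.7],"rot":[0,0,0],"fingers":0},{"travel":[0,0,-0.7],"rot":[0,0,0],"fingers":0}]'
python3 - <<'E'
from h import *
c=camera("wrist");s=observe();cv2.imwrite("pics/w4.png",c["pixels"][:,:,::-1])
print(s["eef_pos"],"tool delta to nest",s["orientation"].T@(np.array([471.5,-286.4,11])-s["eef_pos"]))
E
```

```text
time: 6.55
eef_pos: [487.1, -23.2, 136.1]
orientation: [[0.935, 0.356, 0.008], [0.356, -0.935, -0.001], [0.007, 0.004, -1.0]]
wrist_force: [0.4, 0.2, -0.2]
finger_gap: 0.237
[486.25789372 -23.11171973 133.66084611] tool delta to nest [-108.0495718   240.51150233  122.73428373]
```

View pics/w4.png

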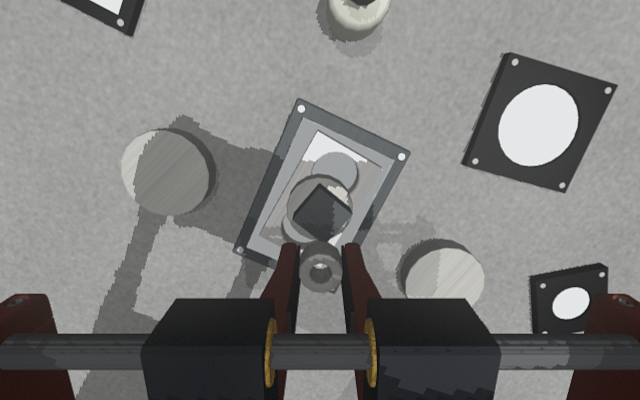

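The ring is held at (321,268) and the block stayed put. I carry it to the ring nest, candidate (571,303), which is the only one with the small round recess.

```bash
python3 -m pendant '[{"travel":[-0.1,0.2,0],"rot":[0,0,0],"fingers":0},{"travel":[-0.23,0.52,0],"rot":[0,0,0],"fingers":0},{"travel":[-0.354,0.805,0],"rot":[0,0,0],"fingers":0},{"travel":[-0.354,0.805,0],"rot":[0,0,0],"fingers":0},{"travel":[-0.354,0.805,0],"rot":[0,0,0],"fingers":0}]'
python3 -m pendant '[{"travel":[-0.1,0.2,0],"rot":[0,0,0],"fingers":0},{"travel":[-0.23,0.52,0],"rot":[0,0,0],"fingers":0},{"travel":[-0.354,0.805,0],"rot":[0,0,0],"fingers":0},{"travel":[-0.354,0.805,0],"rot":[0,0,0],"fingers":0},{"travel":[-0.354,0.805,0],"rot":[0,0,0],"fingers":0}]'
python3 -m pendant '[{"travel":[-0.1,0.2,0],"rot":[0,0,0],"fingers":0},{"travel":[-0.23,0.52,0],"rot":[0,0,0],"fingers":0},{"travel":[-0.354,0.805,0],"rot":[0,0,0],"fingers":0},{"travel":[-0.354,0.805,0],"rot":[0,0,0],"fingers":0},{"travel":[-0.354,0.805,0],"rot":[0,0,0],"fingers":0}]'
python3 - <<'E'
from h import *
c=camera("wrist");s=observe();cv2.imwrite("pics/w5.png",c["pixels"][:,:,::-1])
print(s["eef_pos"],"tool delta to nest",s["orientation"].T@(np.array([471.5,-286.4,11])-s["eef_pos"]));blobs(c,190,255,7,300,6000)
E
```

```text
time: 7.1
eef_pos: [480.0, -110.9, 129.6]
orientation: [[0.935, 0.354, -0.002], [0.354, -0.935, 0.001], [-0.001, -0.002, -1.0]]
wrist_force: [0.1, 0.2, -1.6]
finger_gap: 0.238
time: 7.6
eef_pos: [476.0, -197.7, 130.1]
orientation: [[0.935, 0.356, -0.001], [0.356, -0.935, 0.001], [-0.0, -0.001, -1.0]]
wrist_force: [-0.7, 0.7, -0.5]
finger_gap: 0.237
time: 8.1
eef_pos: [471.9, -285.1, 130.3]
orientation: [[0.934, 0.356, -0.0], [0.356, -0.934, 0.001], [0.0, -0.001, -1.0]]
wrist_force: [-0.4, -0.2, -0.5]
finger_gap: 0.238
[ 472.01070747 -284.77580626  130.45973926] tool delta to nest [ -1.0975895    1.46534794 119.45784271]
px [20.7 61.4] n 2059 rect c [477.4 -22.9] size [ 28.3 107.2] ang 81.2 circ [476.7 -26.6]
px [237.7   8.6] n 1168 rect c [ 581.9 -177.3] size [13.8 53.2] ang 20.9 circ [ 588.3 -174.8]
px [330.5 195.5] n 578 rect c [ 474.9 -292.4] size [32.  16.3] ang 19.2 circ [ 474.  -289.6]
```

View pics/w5.png

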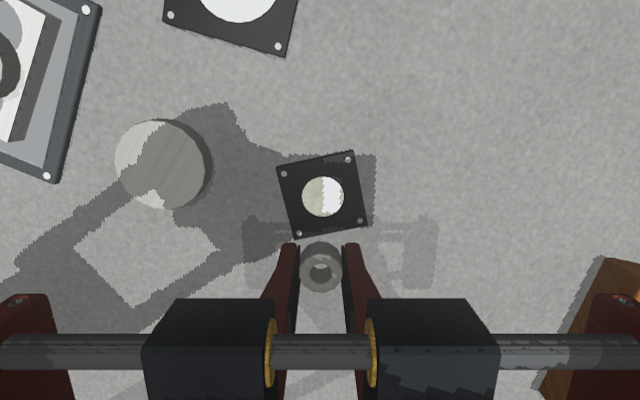

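```bash
python3 - <<'E'
from h import *
c=camera("wrist");s=observe();R=s["orientation"].T
a=ray(c,321,268,144);b=ray(c,322.8,197,7);print(a,b,R@(b-a),R@(a-s["eef_pos"]),s["eef_pos"])
E
```

```text
[ 474.77400606 -282.96889159  144.        ] [ 471.16619085 -286.09015795    7.        ] [ -4.53676477   1.72665584 136.99706223] [  3.18565692  -0.66168194 -13.41759036] [ 472.03646899 -284.7144303   130.5807247 ]
```

```bash
python3 -m pendant '[{"travel":[-0.04,0.015,0.2],"rot":[0,0,0],"fingers":0},{"travel":[-0.04,0.015,0.4],"rot":[0,0,0],"fingers":0},{"travel":[-0.04,0.015,0.6],"rot":[0,0,0],"fingers":0},{"travel":[-0.04,0.015,0.8],"rot":[0,0,0],"fingers":0},{"travel":[-0.04,0.015,0.8],"rot":[0,0,0],"fingers":0}]'
python3 -m pendant '[{"travel":[0,0,0.1],"rot":[0,0,0],"fingers":0},{"travel":[0,0,0.2],"rot":[0,0,0],"fingers":0},{"travel":[0,0,0.3],"rot":[0,0,0],"fingers":0},{"travel":[0,0,0.3],"rot":[0,0,0],"fingers":0},{"travel":[0,0,0.3],"rot":[0,0,0],"fingers":0}]'
python3 - <<'E'
from h import *
c=camera("wrist");s=observe();cv2.imwrite("pics/w6.png",c["pixels"][:,:,::-1]);print(s["eef_pos"],s["wrist_force"])
E
```

```text
time: 8.7
eef_pos: [467.1, -286.7, 47.4]
orientation: [[0.934, 0.357, -0.005], [0.357, -0.934, 0.004], [-0.003, -0.005, -1.0]]
wrist_force: [-0.3, 0.6, -0.4]
finger_gap: 0.241
time: 9.2
eef_pos: [468.3, -289.2, 20.5]
orientation: [[0.935, 0.356, -0.0], [0.356, -0.935, 0.0], [-0.0, -0.0, -1.0]]
wrist_force: [-0.3, -0.2, -0.3]
finger_gap: 0.24
[ 468.53098766 -289.40952299   20.91304197] [ 0.45244743  0.15281511 -1.52596708]
```

View pics/w6.png

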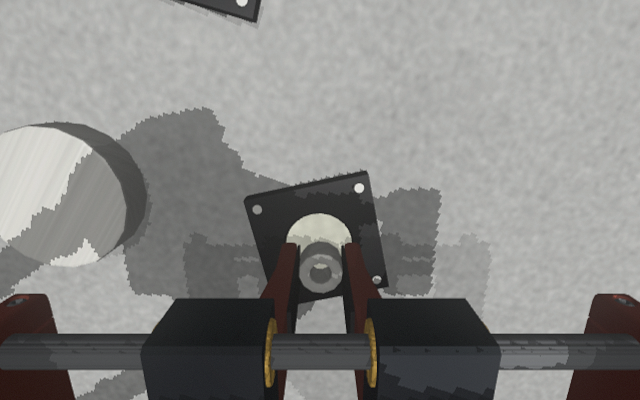

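The ring sits over its recess. The nest screws are at (257,210), (359,188) and (377,280).

```bash
python3 - <<'E'
from h import *
c=camera("wrist");s=observe();R=s["orientation"].T
b=(ray(c,257,210,10)+ray(c,377,280,10))/2;a=ray(c,321,268,34.3);print(b,a,R@(b-a),s["eef_pos"])
E
```

```text
[ 471.21197858 -286.52086884   10.        ] [ 471.20757913 -287.65876691   34.3       ] [ 0.39585707 -1.07951429 24.29943986] [ 468.67090368 -289.56115753   21.2185367 ]
```

Centred within about 1 mm. I lower the last 10 mm and release.

```bash
python3 -m pendant '[{"travel":[0,-0.01,0.03],"rot":[0,0,0],"fingers":0},{"travel":[0,-0.01,0.06],"rot":[0,0,0],"fingers":0},{"travel":[0,-0.01,0.1],"rot":[0,0,0],"fingers":0},{"travel":[0,-0.01,0.1],"rot":[0,0,0],"fingers":0},{"travel":[0,-0.01,0.1],"rot":[0,0,0],"fingers":0}]'
```

```text
time: 9.8
eef_pos: [467.9, -288.3, 10.5]
orientation: [[0.935, 0.356, -0.0], [0.356, -0.935, 0.0], [-0.0, -0.0, -1.0]]
wrist_force: [0.5, -0.7, -0.1]
finger_gap: 0.235
```

```bash
python3 -m pendant '[{"travel":[0,0,0],"rot":[0,0,0],"fingers":0.5},{"travel":[0,0,0],"rot":[0,0,0],"fingers":0.5},{"travel":[0,0,0],"rot":[0,0,0],"fingers":0.5},{"travel":[0,0,0],"rot":[0,0,0],"fingers":0.5},{"travel":[0,0,0],"rot":[0,0,0],"fingers":0.5}]'
python3 -m pendant '[{"travel":[0,0,0],"rot":[0,0,0],"fingers":1},{"travel":[0,0,-0.2],"rot":[0,0,0],"fingers":1},{"travel":[0,0,-0.5],"rot":[0,0,0],"fingers":1},{"travel":[0,0,-0.9],"rot":[0,0,0],"fingers":1},{"travel":[0,0,-0.9],"rot":[0,0,0],"fingers":1}]'
python3 - <<'E'
from h import *
c=camera("wrist");s=observe();cv2.imwrite("pics/w7.png",c["pixels"][:,:,::-1]);print(s["eef_pos"],s["wrist_force"]);blobs(c,190,255,7,200,6000)
E
```

```text
time: 10.3
eef_pos: [468.0, -288.4, 10.7]
orientation: [[0.935, 0.356, 0.0], [0.356, -0.935, -0.0], [0.0, 0.0, -1.0]]
wrist_force: [1.2, 0.7, 0.4]
finger_gap: 0.498
time: 10.8
eef_pos: [470.5, -290.1, 107.5]
orientation: [[0.935, 0.356, 0.009], [0.356, -0.935, -0.006], [0.006, 0.009, -1.0]]
wrist_force: [-0.0, -0.6, 1.2]
finger_gap: 0.914
[ 469.6702686  -289.48275834  104.5419338 ] [-0.5233982   0.15739348 -0.4360226 ]
px [222.5   4.2] n 484 rect c [ 577.9 -178.5] size [ 6.6 38.8] ang 21.0 circ [ 581.  -177.3]
px [122.5 145.8] n 1058 rect c [ 457.8 -133.1] size [16.8 61. ] ang 68.3 circ [ 456.  -137.6]
```

View pics/w7.png

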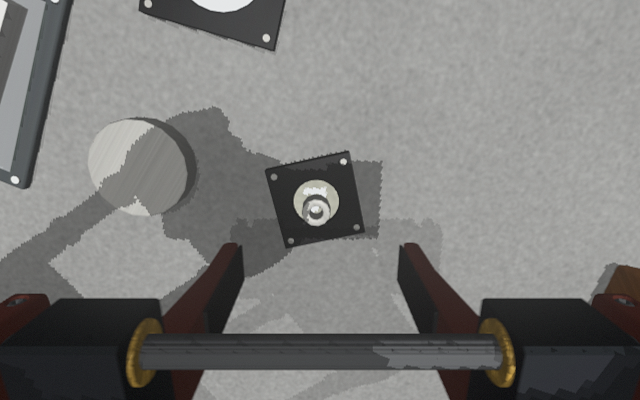

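The ring is upright in its recess, with its top at (317,209). Next is the block. I travel back over the pile and turn -48° to line the jaws up with its sides.

```bash
python3 - <<'E'
from h import *
c=camera("wrist");print(ray(c,317,209,23))
E
python3 -m pendant '[{"travel":[0.1,-0.2,-0.2],"rot":[0,0,0],"fingers":1},{"travel":[0.25,-0.55,-0.4],"rot":[0,0,0],"fingers":1},{"travel":[0.4,-0.85,-0.4],"rot":[0,0,0],"fingers":1},{"travel":[0.4,-0.85,-0.4],"rot":[0,0,0],"fingers":1},{"travel":[0.4,-0.85,-0.4],"rot":[0,0,0],"fingers":1}]'
python3 -m pendant '[{"travel":[0.1,-0.2,0],"rot":[0,0,0],"fingers":1},{"travel":[0.25,-0.55,0],"rot":[0,0,0],"fingers":1},{"travel":[0.4,-0.85,0],"rot":[0,0,0],"fingers":1},{"travel":[0.4,-0.85,0],"rot":[0,0,0],"fingers":1},{"travel":[0.4,-0.85,0],"rot":[0,0,0],"fingers":1}]'
python3 -m pendant '[{"travel":[0.1,-0.2,0],"rot":[0,0,-0.02],"fingers":1},{"travel":[0.2,-0.45,0],"rot":[0,0,-0.04],"fingers":1},{"travel":[0.315,-0.7,0],"rot":[0,0,-0.06],"fingers":1},{"travel":[0.315,-0.7,0],"rot":[0,0,-0.08],"fingers":1},{"travel":[0.315,-0.7,0],"rot":[0,0,-0.1],"fingers":1}]'
python3 -m pendant '[{"travel":[0,0,0],"rot":[0,0,-0.02],"fingers":1},{"travel":[0,0,0],"rot":[0,0,-0.033],"fingers":1},{"travel":[0,0,0],"rot":[0,0,-0.033],"fingers":1},{"travel":[0,0,0],"rot":[0,0,-0.033],"fingers":1},{"travel":[0,0,0],"rot":[0,0,-0.033],"fingers":1}]'
python3 - <<'E'
from h import *
c=camera("wrist");s=observe();cv2.imwrite("pics/w8.png",c["pixels"][:,:,::-1]);print(s["eef_pos"],s["qpos"]);print(s["orientation"].T@(np.array([487,-25,58])-s["eef_pos"]))
E
```

```text
[ 470.41444028 -285.95454553   23.        ]
time: 11.4
eef_pos: [474.7, -194.2, 139.1]
orientation: [[0.934, 0.357, -0.002], [0.357, -0.934, 0.0], [-0.002, -0.001, -1.0]]
wrist_force: [0.2, -0.3, 0.1]
finger_gap: 1.002
time: 11.9
eef_pos: [482.0, -101.7, 139.6]
orientation: [[0.934, 0.356, -0.002], [0.356, -0.934, -0.0], [-0.002, -0.0, -1.0]]
wrist_force: [1.0, -0.7, -0.8]
finger_gap: 0.998
time: 12.4
eef_pos: [486.8, -25.5, 139.9]
orientation: [[0.543, 0.84, -0.001], [0.84, -0.543, -0.001], [-0.001, -0.001, -1.0]]
wrist_force: [-0.6, 0.1, -0.3]
finger_gap: 1.0
time: 12.9
eef_pos: [486.8, -25.2, 140.4]
orientation: [[0.365, 0.931, -0.0], [0.931, -0.365, -0.0], [-0.0, -0.0, -1.0]]
wrist_force: [-0.3, 0.0, 0.1]
finger_gap: 1.003
[486.82731791 -24.94140222 140.43220811] [-1.20880267e-01 -2.15231126e-01  1.66970739e+00 -1.57925330e-04
  1.68743720e+00  2.52555196e-01]
[2.75693109e-02 2.04532766e-01 8.24321515e+01]
```

View pics/w8.png

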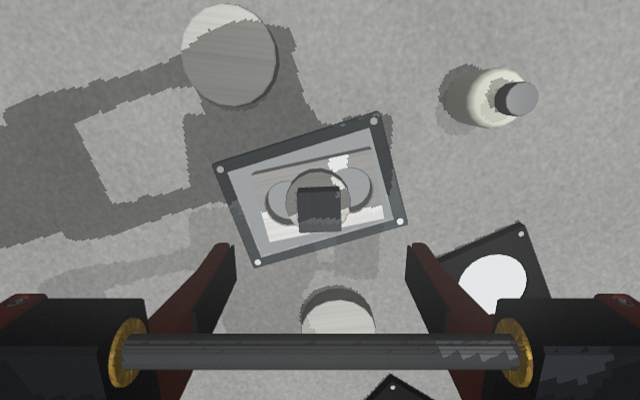

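The block sits square to the jaws at about (320,212). I zoom in to measure it.

```bash
python3 - <<'E'
from h import *
c=camera("wrist");s=observe()
cv2.imwrite("pics/c8.png",cv2.resize(c["pixels"][150:250,255:395,::-1],(840,600),interpolation=2)[:,:800])
blobs(c,0,88,58,300,6000,(290,180,350,245))
E
```

```text
px [317.7 203. ] n 1348 rect c [486.1 -20.4] size [30.7 31.9] ang 70.9 circ [485.6 -20.6]
```

View pics/c8.png

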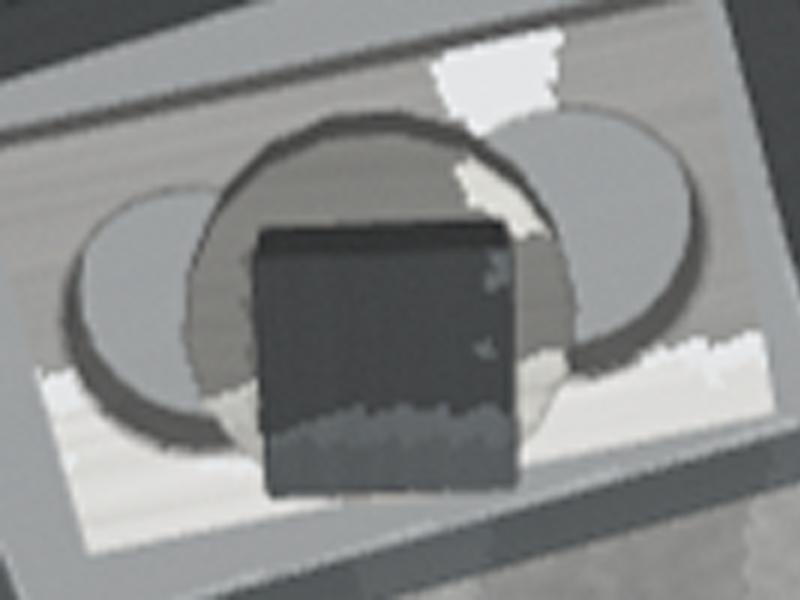

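```bash
python3 - <<'E'
from h import *
c=camera("wrist");s=observe();p=ray(c,319.7,211.8,58);print(p,s["eef_pos"],s["orientation"].T@(p-s["eef_pos"]))
d=ray(c,255+380/6,150+310/6,42);print("disc",d)
E
```

```text
[485.41941679 -24.08609882  58.        ] [486.83832876 -24.63348682 140.55524048] [ 4.09081936e-04 -1.51293622e+00  8.25553856e+01]
disc [485.48595361 -20.88605627  42.        ]
```

```bash
python3 -m pendant '[{"travel":[0,-0.015,0.2],"rot":[0,0,0],"fingers":1},{"travel":[0,-0.015,0.4],"rot":[0,0,0],"fingers":1},{"travel":[0,-0.015,0.6],"rot":[0,0,0],"fingers":1},{"travel":[0,-0.015,0.7],"rot":[0,0,0],"fingers":0.6},{"travel":[0,-0.015,0.7],"rot":[0,0,0],"fingers":0.6}]'
python3 -m pendant '[{"travel":[0,0,0.1],"rot":[0,0,0],"fingers":0.6},{"travel":[0,0,0.2],"rot":[0,0,0],"fingers":0.6},{"travel":[0,0,0.25],"rot":[0,0,0],"fingers":0.6},{"travel":[0,0,0.25],"rot":[0,0,0],"fingers":0.6},{"travel":[0,0,0.25],"rot":[0,0,0],"fingers":0.6}]'
```

```text
time: 13.55
eef_pos: [484.5, -23.7, 69.0]
orientation: [[0.363, 0.932, -0.003], [0.932, -0.363, 0.0], [-0.001, -0.003, -1.0]]
wrist_force: [-0.4, 0.6, -0.1]
finger_gap: 0.86
time: 14.05
eef_pos: [485.5, -23.9, 45.8]
orientation: [[0.363, 0.932, 0.0], [0.932, -0.363, 0.0], [0.0, 0.0, -1.0]]
wrist_force: [-0.3, -0.2, 0.6]
finger_gap: 0.6
```

```bash
python3 -m pendant '[{"travel":[0,0,0],"rot":[0,0,0],"fingers":0.4},{"travel":[0,0,0],"rot":[0,0,0],"fingers":0.3},{"travel":[0,0,0],"rot":[0,0,0],"fingers":0},{"travel":[0,0,0],"rot":[0,0,0],"fingers":0},{"travel":[0,0,0],"rot":[0,0,0],"fingers":0}]'
python3 -m pendant '[{"travel":[0,0,0],"rot":[0,0,0],"fingers":0},{"travel":[0,0,0],"rot":[0,0,0],"fingers":0},{"travel":[0,0,-0.05],"rot":[0,0,0],"fingers":0},{"travel":[0,0,-0.2],"rot":[0,0,0],"fingers":0},{"travel":[0,0,-0.3],"rot":[0,0,0],"fingers":0}]'
python3 -m pendant '[{"travel":[0,0,-0.2],"rot":[0,0,0],"fingers":0},{"travel":[0,0,-0.4],"rot":[0,0,0],"fingers":0},{"travel":[0,0,-0.55],"rot":[0,0,0],"fingers":0},{"travel":[0,0,-0.55],"rot":[0,0,0],"fingers":0},{"travel":[0,0,-0.55],"rot":[0,0,0],"fingers":0}]'
python3 - <<'E'
from h import *
c=camera("wrist");s=observe();cv2.imwrite("pics/w9.png",c["pixels"][:,:,::-1]);print(s["eef_pos"],s["qpos"]);print(s["orientation"].T@(np.array([458.5,311.8,11])-s["eef_pos"]))
E
```

```text
time: 14.55
eef_pos: [485.7, -23.9, 46.0]
orientation: [[0.363, 0.932, 0.001], [0.932, -0.363, -0.0], [0.0, 0.001, -1.0]]
wrist_force: [-0.2, -0.2, 1.8]
finger_gap: 0.361
time: 15.05
eef_pos: [485.6, -23.8, 77.1]
orientation: [[0.363, 0.932, 0.001], [0.932, -0.363, 0.0], [0.0, 0.0, -1.0]]
wrist_force: [-0.2, 0.4, -1.4]
finger_gap: 0.364
time: 15.55
eef_pos: [485.6, -23.9, 130.7]
orientation: [[0.363, 0.932, 0.001], [0.932, -0.363, -0.0], [0.0, 0.0, -1.0]]
wrist_force: [-0.0, -0.3, -2.5]
finger_gap: 0.365
[485.13628946 -23.79376454 129.85464258] [-1.19062239e-01 -2.17521243e-01  1.69037372e+00 -7.91879843e-07
  1.66977098e+00  2.52239429e-01]
[ 303.09126787 -146.46560768  118.92267187]
```

View pics/w9.png

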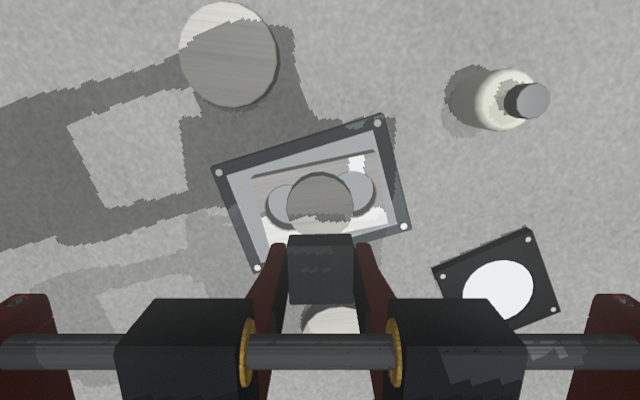

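The block is held at (320,265). I carry it to the square nest at (458,312).

```bash
python3 -m pendant '[{"travel":[0.2,-0.1,0],"rot":[0,0,0],"fingers":0},{"travel":[0.5,-0.25,0],"rot":[0,0,0],"fingers":0},{"travel":[0.9,-0.44,0],"rot":[0,0,0],"fingers":0},{"travel":[0.9,-0.44,0],"rot":[0,0,0],"fingers":0},{"travel":[0.9,-0.44,0],"rot":[0,0,0],"fingers":0}]'
python3 -m pendant '[{"travel":[0.3,-0.1,0],"rot":[0,0,0],"fingers":0},{"travel":[0.6,-0.25,0],"rot":[0,0,0],"fingers":0},{"travel":[0.9,-0.44,0],"rot":[0,0,0],"fingers":0},{"travel":[0.9,-0.44,0],"rot":[0,0,0],"fingers":0},{"travel":[0.9,-0.44,0],"rot":[0,0,0],"fingers":0}]'
python3 -m pendant '[{"travel":[0.3,-0.1,0],"rot":[0,0,-0.01],"fingers":0},{"travel":[0.6,-0.25,0],"rot":[0,0,-0.02],"fingers":0},{"travel":[0.9,-0.44,0],"rot":[0,0,-0.034],"fingers":0},{"travel":[0.9,-0.44,0],"rot":[0,0,-0.034],"fingers":0},{"travel":[0.9,-0.44,0],"rot":[0,0,-0.034],"fingers":0}]'
python3 - <<'E'
from h import *
c=camera("wrist");s=observe();cv2.imwrite("pics/w10.png",c["pixels"][:,:,::-1]);print(s["eef_pos"],s["qpos"]);print(s["orientation"].T@(np.array([458.5,311.8,11])-s["eef_pos"]));blobs(c,180,255,7,300,6000)
E
```

```text
time: 16.1
eef_pos: [476.4, 76.6, 129.4]
orientation: [[0.361, 0.933, -0.002], [0.933, -0.361, -0.001], [-0.001, -0.002, -1.0]]
wrist_force: [0.5, -0.1, -1.4]
finger_gap: 0.362
time: 16.6
eef_pos: [468.7, 175.0, 129.9]
orientation: [[0.363, 0.932, -0.001], [0.932, -0.363, -0.001], [-0.001, -0.001, -1.0]]
wrist_force: [0.3, -0.3, -1.7]
finger_gap: 0.36
time: 17.1
eef_pos: [460.8, 274.4, 130.1]
orientation: [[0.158, 0.987, -0.0], [0.987, -0.158, -0.001], [-0.001, -0.0, -1.0]]
wrist_force: [0.4, -0.4, -1.8]
finger_gap: 0.363
[460.96087652 273.99464518 130.28895381] [ 4.73470245e-01 -7.86174628e-02  1.56420419e+00 -9.62336893e-04
  1.65678231e+00  6.33397448e-01]
[ 37.07731415  -8.44593167 119.24384379]
px [167.7  21.5] n 1226 rect c [370.5 426.9] size [33.9 37.1] ang 11.9 circ [371.7 427.5]
px [428.8  10.6] n 498 rect c [560.7 400.6] size [17.1 30.3] ang 80.9 circ [560.9 403. ]
px [13.9 45.5] n 384 rect c [249. 428.] size [21.  26.8] ang 26.6 circ [252.5 429.6]
px [609.  125.6] n 3419 rect c [692.4 290. ] size [ 59.6 113.9] ang 6.2 circ [713.7 292.6]
px [21.  82.7] n 453 rect c [245.  404.2] size [25.3 25.7] ang 51.4 circ [245.3 401.9]
px [473.1 112.3] n 605 rect c [589.5 321.7] size [48.2 24. ] ang 66.4 circ [589.1 322.1]
px [311.9 154.3] n 2977 rect c [458.7 311. ] size [43.8 45.4] ang 80.9 circ [458.8 311. ]
px [488.1 162.5] n 407 rect c [602.6 279.7] size [40.4 17.5] ang 47.4 circ [597.6 284.4]
px [521.5 181.2] n 501 rect c [627.3 262.9] size [25.5 43.1] ang 87.3 circ [627.3 258.7]
px [574.4 311.8] n 534 rect c [678.9 125.1] size [47.5 29.8] ang 80.0 circ [685.3 123.3]
px [343.  384.3] n 1606 rect c [450.8  72.4] size [37.3 61.1] ang 80.9 circ [450.4  73. ]
```

View pics/w10.png

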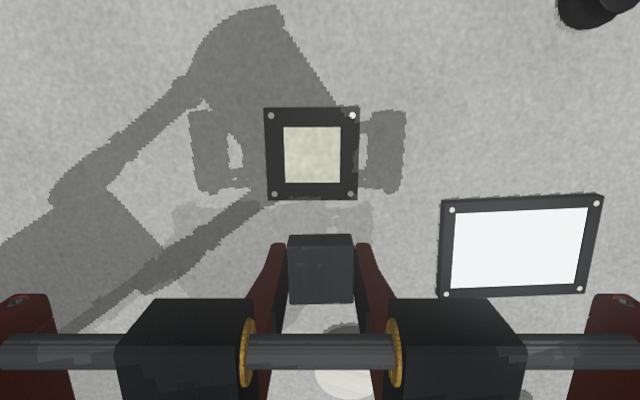

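```bash
python3 - <<'E'
from h import *
c=camera("wrist");s=observe();R=s["orientation"].T
cv2.imwrite("pics/c10.png",cv2.resize(c["pixels"][225:315,270:375,::-1],(700,600),interpolation=2))
a=ray(c,321,275,s["eef_pos"][2]+12.5);print(R@(a-s["eef_pos"]),R@(np.array([458.6,311.3,0])-a))
E
```

```text
[  0.31748077  -0.71274529 -12.5003559 ] [ 36.33436517  -7.68000014 142.89567495]
```

View pics/c10.png

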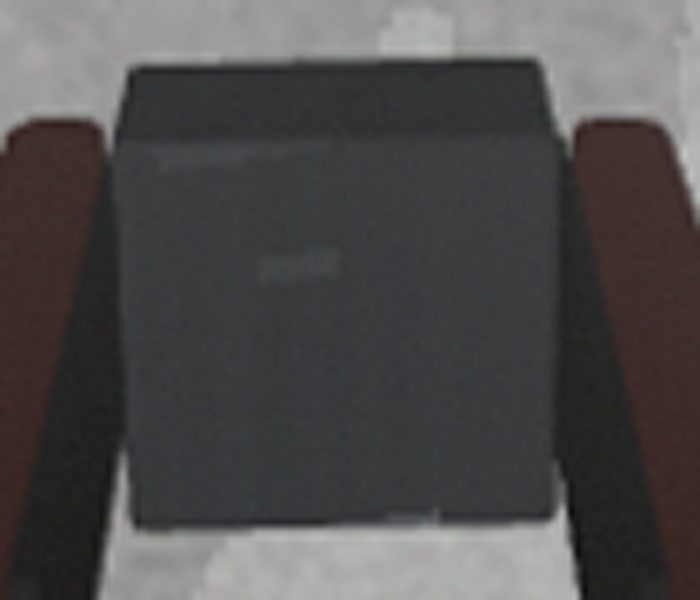

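Top face centre is about (320.5,275), so the block is centred on the TCP. I shift +36.5 and -7.8 mm, then lower.

```bash
python3 -m pendant '[{"travel":[0.2,-0.04,0.1],"rot":[0,0,0],"fingers":0},{"travel":[0.365,-0.078,0.3],"rot":[0,0,0],"fingers":0},{"travel":[0.365,-0.078,0.55],"rot":[0,0,0],"fingers":0},{"travel":[0.365,-0.078,0.8],"rot":[0,0,0],"fingers":0},{"travel":[0.365,-0.078,0.9],"rot":[0,0,0],"fingers":0}]'
python3 -m pendant '[{"travel":[0,0,0],"rot":[0,0,0],"fingers":0},{"travel":[0,0,0.05],"rot":[0,0,0],"fingers":0},{"travel":[0,0,0.1],"rot":[0,0,0],"fingers":0},{"travel":[0,0,0.1],"rot":[0,0,0],"fingers":0},{"travel":[0,0,0.1],"rot":[0,0,0],"fingers":0}]'
python3 - <<'E'
from h import *
c=camera("wrist");s=observe();cv2.imwrite("pics/w11.png",c["pixels"][:,:,::-1]);print(s["eef_pos"],s["wrist_force"])
E
```

```text
time: 17.7
eef_pos: [457.7, 310.7, 37.7]
orientation: [[0.159, 0.987, -0.003], [0.987, -0.159, -0.003], [-0.003, -0.003, -1.0]]
wrist_force: [-0.6, -0.2, -1.4]
finger_gap: 0.366
time: 18.2
eef_pos: [458.7, 313.0, 31.2]
orientation: [[0.157, 0.988, 0.001], [0.988, -0.157, 0.0], [0.0, 0.001, -1.0]]
wrist_force: [-0.0, -0.2, -1.5]
finger_gap: 0.363
[458.68839996 313.08591865  31.21921916] [-0.00410093 -0.21865039 -1.18231429]
```

View pics/w11.png

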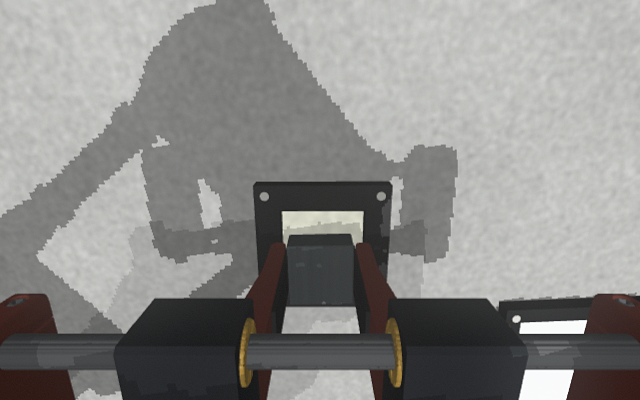

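```bash
python3 - <<'E'
from h import *
c=camera("wrist");s=observe();R=s["orientation"].T
for p in [(282,212),(363,212)]:print(R@(ray(c,*p,10)-s["eef_pos"]))
E
python3 -m pendant '[{"travel":[0,0,0.05],"rot":[0,0,0],"fingers":0},{"travel":[0,0,0.1],"rot":[0,0,0],"fingers":0},{"travel":[0,0,0.15],"rot":[0,0,0],"fingers":0},{"travel":[0,0,0.15],"rot":[0,0,0],"fingers":0},{"travel":[0,0,0.15],"rot":[0,0,0],"fingers":0}]'
```

```text
[ 20.83937009 -22.27924326  21.16269632]
[20.84029217 22.85805261 21.19025749]
time: 18.8
eef_pos: [458.2, 312.8, 15.2]
orientation: [[0.157, 0.988, -0.001], [0.988, -0.157, -0.0], [-0.001, -0.001, -1.0]]
wrist_force: [-0.2, -0.6, -1.3]
finger_gap: 0.367
```

Far recess edge at +21 mm against the expected 23, so I shift x by -2 mm and lower the last 4 mm.

```bash
python3 -m pendant '[{"travel":[-0.015,0,0],"rot":[0,0,0],"fingers":0},{"travel":[-0.015,0,0.02],"rot":[0,0,0],"fingers":0},{"travel":[-0.015,0,0.04],"rot":[0,0,0],"fingers":0},{"travel":[-0.015,0,0.04],"rot":[0,0,0],"fingers":0},{"travel":[-0.015,0,0.04],"rot":[0,0,0],"fingers":0}]'
```

```text
time: 19.3
eef_pos: [458.1, 311.4, 11.5]
orientation: [[0.157, 0.988, -0.0], [0.988, -0.157, -0.0], [-0.0, -0.0, -1.0]]
wrist_force: [0.1, 0.0, -1.2]
finger_gap: 0.363
```

```bash
python3 -m pendant '[{"travel":[0,0,0.003],"rot":[0,0,0],"fingers":0},{"travel":[0,0,0.003],"rot":[0,0,0],"fingers":0.6},{"travel":[0,0,0.003],"rot":[0,0,0],"fingers":0.6},{"travel":[0,0,0.003],"rot":[0,0,0],"fingers":0.6},{"travel":[0,0,0.003],"rot":[0,0,0],"fingers":0.6}]'
python3 -m pendant '[{"travel":[0,0,0],"rot":[0,0,0],"fingers":1},{"travel":[0,0,-0.2],"rot":[0,0,0],"fingers":1},{"travel":[0,0,-0.5],"rot":[0,0,0],"fingers":1},{"travel":[0,0,-0.9],"rot":[0,0,0],"fingers":1},{"travel":[0,0,-0.9],"rot":[0,0,0],"fingers":1}]'
python3 - <<'E'
from h import *
c=camera("wrist");s=observe();cv2.imwrite("pics/w12.png",c["pixels"][:,:,::-1]);print(s["eef_pos"],s["wrist_force"])
E
```

```text
time: 19.8
eef_pos: [458.3, 311.5, 11.5]
orientation: [[0.157, 0.988, 0.0], [0.988, -0.157, 0.0], [0.0, 0.0, -1.0]]
wrist_force: [-0.3, 0.6, 0.5]
finger_gap: 0.6
time: 20.3
eef_pos: [460.8, 313.0, 108.3]
orientation: [[0.157, 0.988, 0.009], [0.988, -0.157, 0.005], [0.007, 0.008, -1.0]]
wrist_force: [0.7, 0.2, 0.3]
finger_gap: 0.989
[459.91074957 312.45946237 105.262126  ] [-0.79904115  0.16338259 -0.46565162]
```

View pics/w12.png

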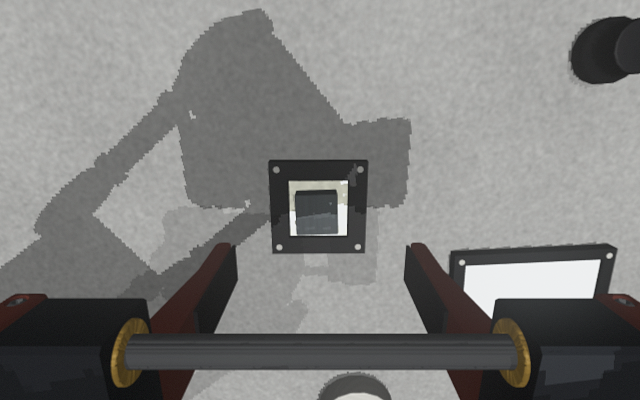

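The block lies flat and square in its recess, with its top at (317,213). I go back to the pile and turn to carrier yaw on the way.

```bash
python3 -m pendant '[{"travel":[-0.2,0.05,-0.2],"rot":[0,0,0],"fingers":1},{"travel":[-0.5,0.12,-0.4],"rot":[0,0,0],"fingers":1},{"travel":[-0.9,0.22,-0.4],"rot":[0,0,0],"fingers":1},{"travel":[-0.9,0.22,-0.4],"rot":[0,0,0],"fingers":1},{"travel":[-0.9,0.22,-0.4],"rot":[0,0,0],"fingers":1}]'
python3 -m pendant '[{"travel":[-0.3,0.07,0],"rot":[0,0,0],"fingers":1},{"travel":[-0.6,0.15,0],"rot":[0,0,0],"fingers":1},{"travel":[-0.9,0.22,0],"rot":[0,0,0],"fingers":1},{"travel":[-0.9,0.22,0],"rot":[0,0,0],"fingers":1},{"travel":[-0.9,0.22,0],"rot":[0,0,0],"fingers":1}]'
python3 -m pendant '[{"travel":[-0.3,0.07,0],"rot":[0,0,0],"fingers":1},{"travel":[-0.6,0.15,0],"rot":[0,0,0],"fingers":1},{"travel":[-0.9,0.22,0],"rot":[0,0,0],"fingers":1},{"travel":[-0.9,0.22,0],"rot":[0,0,0],"fingers":1},{"travel":[-0.9,0.22,0],"rot":[0,0,0],"fingers":1}]'
python3 -m pendant '[{"travel":[-0.2,0.05,0],"rot":[0,0,0.02],"fingers":1},{"travel":[-0.55,0.14,0],"rot":[0,0,0.04],"fingers":1},{"travel":[-0.55,0.14,0],"rot":[0,0,0.06],"fingers":1},{"travel":[-0.55,0.14,0],"rot":[0,0,0.08],"fingers":1},{"travel":[-0.55,0.14,0],"rot":[0,0,0.1],"fingers":1}]'
python3 -m pendant '[{"travel":[0,0,0],"rot":[0,0,0.02],"fingers":1},{"travel":[0,0,0],"rot":[0,0,0.04],"fingers":1},{"travel":[0,0,0],"rot":[0,0,0.06],"fingers":1},{"travel":[0,0,0],"rot":[0,0,0.08],"fingers":1},{"travel":[0,0,0],"rot":[0,0,0.1],"fingers":1}]'
python3 -m pendant '[{"travel":[0,0,0],"rot":[0,0,0.02],"fingers":1},{"travel":[0,0,0],"rot":[0,0,0.04],"fingers":1},{"travel":[0,0,0],"rot":[0,0,0.048],"fingers":1},{"travel":[0,0,0],"rot":[0,0,0.048],"fingers":1},{"travel":[0,0,0],"rot":[0,0,0.048],"fingers":1}]'
python3 - <<'E'
from h import *
c=camera("wrist");s=observe();cv2.imwrite("pics/w13.png",cv2.resize(c["pixels"][130:270,230:410,::-1],(770,600),interpolation=2));print(s["eef_pos"],s["qpos"]);R=s["orientation"].T;print(R@(np.array([486,-22,42])-s["eef_pos"]))
for n,(p) in dict(disc=(486,-22,42),car=(484.1,-22.5,26)).items(): print(n,(proj(c,p)-[230,130])*770/180)
E
```

```text
time: 20.85
eef_pos: [465.5, 218.6, 140.2]
orientation: [[0.159, 0.987, -0.001], [0.987, -0.159, -0.0], [-0.0, -0.001, -1.0]]
wrist_force: [0.5, -0.4, -0.6]
finger_gap: 0.999
time: 21.35
eef_pos: [473.1, 127.6, 140.5]
orientation: [[0.157, 0.988, -0.001], [0.988, -0.157, 0.001], [0.0, -0.001, -1.0]]
wrist_force: [-0.3, -0.7, -0.1]
finger_gap: 0.998
time: 21.85
eef_pos: [481.0, 35.6, 140.9]
orientation: [[0.157, 0.988, -0.001], [0.988, -0.157, 0.001], [0.001, -0.001, -1.0]]
wrist_force: [1.0, 0.3, 0.7]
finger_gap: 1.0
time: 22.35
eef_pos: [486.4, -20.3, 141.1]
orientation: [[0.71, 0.704, -0.0], [0.704, -0.71, 0.001], [0.0, -0.001, -1.0]]
wrist_force: [0.4, -0.1, -0.0]
finger_gap: 1.0
time: 22.85
eef_pos: [486.4, -19.9, 141.1]
orientation: [[0.988, 0.153, -0.0], [0.153, -0.988, 0.001], [-0.0, -0.001, -1.0]]
wrist_force: [-0.2, -0.3, -0.3]
finger_gap: 1.001
time: 23.35
eef_pos: [486.3, -20.7, 141.2]
orientation: [[0.99, -0.141, -0.0], [-0.141, -0.99, 0.0], [-0.0, -0.0, -1.0]]
wrist_force: [0.1, 0.9, -0.3]
finger_gap: 1.004
[486.2474225  -20.99105293 141.20260791] [-1.13327412e-01 -2.17564105e-01  1.67034950e+00  3.77287774e-04
  1.68908147e+00  1.59976672e+00]
[-7.36138584e-02  1.07019785e+00  9.92022473e+01]
disc [397.23276607 314.54420181]
car [400.59417273 299.05984732]
```

View pics/w13.png

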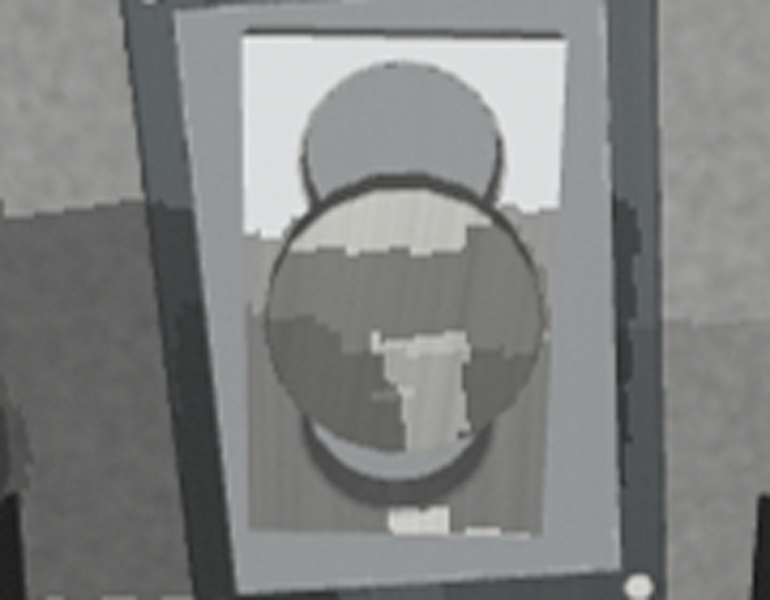

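```bash
python3 - <<'E'
from h import *
c=camera("wrist");s=observe();R=s["orientation"].T;k=180/770
f=lambda x,y,z:ray(c,230+x*k,130+y*k,z)
d=f(405,320,42);print("disc",d,R@(d-s["eef_pos"]),np.linalg.norm(f(266,320,42)-f(543,320,42)))
C=np.array([f(*p,26) for p in [(242,37),(568,37),(543,535),(248,530)]]);print(C.mean(0),[np.linalg.norm(C[i]-C[i-1]) for i in range(4)]);print((R@(C-s["eef_pos"]).T).T.round(1))
E
```

```text
disc [484.7208725  -23.57876049  42.        ] [-1.14806039  2.51980998 99.25048905] 51.08443313215609
[484.38696907 -22.74400866  26.        ] [np.float64(99.89357003487132), np.float64(60.21996607023837), np.float64(101.00294398826142), np.float64(60.442970096678195)]
[[ 48.6 -27.6 115.2]
 [ 48.7  32.6 115.2]
 [-52.3  31.2 115.3]
 [-51.3 -29.2 115.3]]
```

Sizes fit: disc 51 mm, carrier 60 x 100 mm. I descend on the disc to a TCP height of about 29.5 mm.

```bash
python3 -m pendant '[{"travel":[-0.01,0.022,0.2],"rot":[0,0,0],"fingers":1},{"travel":[-0.01,0.022,0.4],"rot":[0,0,0],"fingers":1},{"travel":[-0.01,0.022,0.6],"rot":[0,0,0],"fingers":1},{"travel":[-0.01,0.022,0.8],"rot":[0,0,0],"fingers":1},{"travel":[-0.01,0.022,0.8],"rot":[0,0,0],"fingers":1}]'
python3 -m pendant '[{"travel":[0,0,0.1],"rot":[0,0,0],"fingers":0.9},{"travel":[0,0,0.2],"rot":[0,0,0],"fingers":0.8},{"travel":[0,0,0.3],"rot":[0,0,0],"fingers":0.8},{"travel":[0,0,0.315],"rot":[0,0,0],"fingers":0.8},{"travel":[0,0,0.315],"rot":[0,0,0],"fingers":0.8}]'
python3 -m pendant '[{"travel":[0,0,0],"rot":[0,0,0],"fingers":0.8},{"travel":[0,0,0],"rot":[0,0,0],"fingers":0.7},{"travel":[0,0,0],"rot":[0,0,0],"fingers":0.4},{"travel":[0,0,0],"rot":[0,0,0],"fingers":0},{"travel":[0,0,0],"rot":[0,0,0],"fingers":0}]'
python3 -m pendant '[{"travel":[0,0,0],"rot":[0,0,0],"fingers":0},{"travel":[0,0,0],"rot":[0,0,0],"fingers":0},{"travel":[0,0,0],"rot":[0,0,0],"fingers":0},{"travel":[0,0,0],"rot":[0,0,0],"fingers":0},{"travel":[0,0,0],"rot":[0,0,0],"fingers":0}]'
```

```text
time: 23.95
eef_pos: [483.0, -23.7, 58.2]
orientation: [[0.99, -0.144, -0.006], [-0.144, -0.99, 0.001], [-0.006, 0.0, -1.0]]
wrist_force: [-0.4, -0.3, -0.5]
finger_gap: 0.999
time: 24.45
eef_pos: [484.7, -24.1, 29.5]
orientation: [[0.989, -0.145, -0.001], [-0.145, -0.989, 0.0], [-0.001, 0.0, -1.0]]
wrist_force: [1.2, 0.5, 0.8]
finger_gap: 0.801
time: 24.95
eef_pos: [485.1, -24.1, 30.2]
orientation: [[0.989, -0.145, 0.001], [-0.145, -0.989, 0.0], [0.001, -0.0, -1.0]]
wrist_force: [0.7, 0.8, 2.1]
finger_gap: 0.582
time: 25.45
eef_pos: [485.1, -24.1, 30.2]
orientation: [[0.989, -0.145, 0.001], [-0.145, -0.989, 0.0], [0.001, -0.0, -1.0]]
wrist_force: [-0.4, 1.3, 3.9]
finger_gap: 0.584
```

```bash
python3 -m pendant '[{"travel":[0,0,-0.05],"rot":[0,0,0],"fingers":0},{"travel":[0,0,-0.15],"rot":[0,0,0],"fingers":0},{"travel":[0,0,-0.4],"rot":[0,0,0],"fingers":0},{"travel":[0,0,-0.7],"rot":[0,0,0],"fingers":0},{"travel":[0,0,-1.0],"rot":[0,0,0],"fingers":0}]'
python3 - <<'E'
from h import *
c=camera("wrist");s=observe();cv2.imwrite("pics/w14.png",c["pixels"][:,:,::-1]);print(s["eef_pos"],s["finger_gap"],s["wrist_force"]);R=s["orientation"].T;print(R@(np.array([605.3,-169.3,11])-s["eef_pos"]))
E
```

```text
time: 25.95
eef_pos: [484.2, -24.1, 130.5]
orientation: [[0.989, -0.145, -0.002], [-0.145, -0.989, -0.0], [-0.002, 0.0, -1.0]]
wrist_force: [0.4, 0.4, -2.5]
finger_gap: 0.586
[486.61421447 -24.44539734 136.93981285] 0.584136840194396 [ 1.68306538 -0.22555269  1.72902134]
[137.46102532 126.14769398 126.96942105]
```

View pics/w14.png

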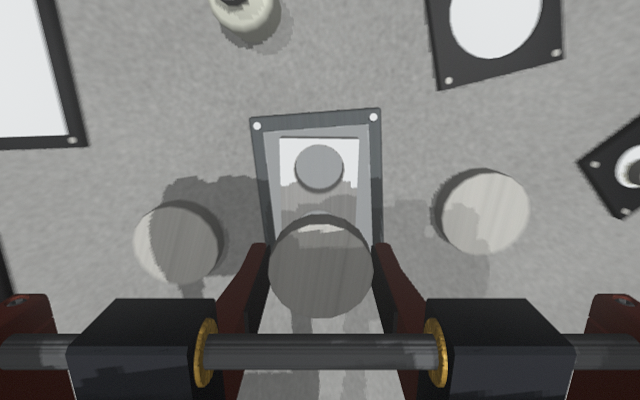

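The disc is held at (320,270) and the carrier was left in place. I carry it to the large round nest.

```bash
python3 -m pendant '[{"travel":[0.15,0.14,0],"rot":[0,0,0],"fingers":0},{"travel":[0.4,0.37,0],"rot":[0,0,0],"fingers":0},{"travel":[0.7,0.63,0],"rot":[0,0,0],"fingers":0},{"travel":[0.7,0.63,0],"rot":[0,0,0],"fingers":0},{"travel":[0.7,0.63,0],"rot":[0,0,0],"fingers":0}]'
python3 -m pendant '[{"travel":[0.2,0.2,0],"rot":[0,0,0],"fingers":0},{"travel":[0.4,0.37,0],"rot":[0,0,0],"fingers":0},{"travel":[0.6,0.5,0],"rot":[0,0,0],"fingers":0},{"travel":[0.7,0.63,0],"rot":[0,0,0],"fingers":0},{"travel":[0.7,0.63,0],"rot":[0,0,0],"fingers":0}]'
python3 -m pendant '[{"travel":[0,0,0.2],"rot":[0,0,0],"fingers":0},{"travel":[0,0,0.4],"rot":[0,0,0],"fingers":0},{"travel":[0,0,0.6],"rot":[0,0,0],"fingers":0},{"travel":[0,0,0.8],"rot":[0,0,0],"fingers":0},{"travel":[0,0,0.8],"rot":[0,0,0],"fingers":0}]'
python3 - <<'E'
from h import *
from time import sleep
c=camera("wrist");c=camera("wrist");s=observe();cv2.imwrite("pics/w15.png",c["pixels"][:,:,::-1]);print(s["eef_pos"],s["finger_gap"],s["wrist_force"]);R=s["orientation"].T;print(R@(np.array([605.3,-169.3,11])-s["eef_pos"]))
E
```

```text
time: 26.5
eef_pos: [544.5, -96.9, 128.2]
orientation: [[0.989, -0.146, -0.003], [-0.146, -0.989, 0.001], [-0.003, -0.0, -1.0]]
wrist_force: [0.4, 0.5, -3.7]
finger_gap: 0.583
time: 27.0
eef_pos: [605.1, -169.5, 129.2]
orientation: [[0.989, -0.145, -0.001], [-0.145, -0.989, -0.0], [-0.001, 0.0, -1.0]]
wrist_force: [-0.8, 0.1, -4.3]
finger_gap: 0.583
time: 27.5
eef_pos: [602.4, -166.8, 46.1]
orientation: [[0.99, -0.144, -0.006], [-0.144, -0.99, 0.003], [-0.007, -0.002, -1.0]]
wrist_force: [-1.0, 0.7, -2.8]
finger_gap: 0.582
[ 604.60812235 -167.93126111   50.14970805] 0.5859756877155484 [-0.5003677  -0.8657452  -2.38788164]
[ 0.90903575  1.27009193 39.14859259]
```

View pics/w15.png

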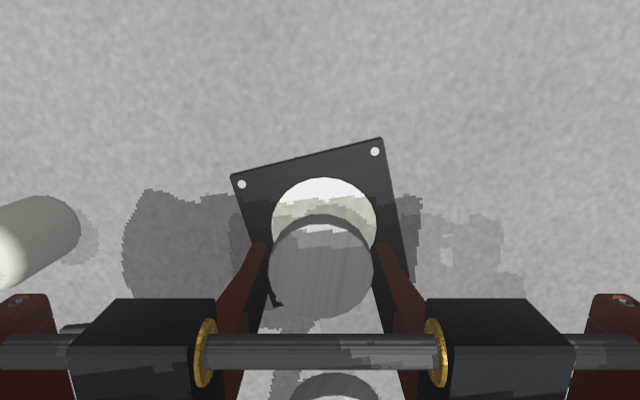

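```bash
python3 - <<'E'
from h import *
c=camera("wrist");s=observe();R=s["orientation"].T
for p in [(271,225),(378,225),(324,177)]:print(R@(ray(c,*p,10)-s["eef_pos"]))
a=ray(c,320.5,269,s["eef_pos"][2]-4.2+16);print(R@(a-s["eef_pos"]),s["eef_pos"])
E
```

```text
[  3.34250667 -31.64986185  41.26438945]
[ 3.38572944 34.89624259 41.266756  ]
[33.89931745  1.20457902 41.30751568]
[  1.14250122  -0.86068266 -11.79847111] [ 605.34680374 -168.37446495   51.26085495]
```

Disc and recess centres differ by about 2 mm in y. I correct that and go down.

```bash
python3 -m pendant '[{"travel":[0,0.02,0.1],"rot":[0,0,0],"fingers":0},{"travel":[0,0.02,0.2],"rot":[0,0,0],"fingers":0},{"travel":[0,0.02,0.3],"rot":[0,0,0],"fingers":0},{"travel":[0,0.02,0.34],"rot":[0,0,0],"fingers":0},{"travel":[0,0.02,0.34],"rot":[0,0,0],"fingers":0}]'
python3 -m pendant '[{"travel":[0,0,0],"rot":[0,0,0],"fingers":0},{"travel":[0,0,0],"rot":[0,0,0],"fingers":0},{"travel":[0,0,0.02],"rot":[0,0,0],"fingers":0},{"travel":[0,0,0.02],"rot":[0,0,0],"fingers":0},{"travel":[0,0,0.02],"rot":[0,0,0],"fingers":0}]'
```

```text
time: 28.15
eef_pos: [604.0, -170.8, 14.2]
orientation: [[0.989, -0.145, -0.002], [-0.145, -0.989, 0.001], [-0.003, -0.001, -1.0]]
wrist_force: [0.4, 0.9, -2.4]
finger_gap: 0.59
time: 28.65
eef_pos: [604.9, -171.0, 13.9]
orientation: [[0.989, -0.145, 0.0], [-0.145, -0.989, -0.0], [0.0, 0.0, -1.0]]
wrist_force: [0.5, -0.4, -2.5]
finger_gap: 0.585
```

```bash
python3 -m pendant '[{"travel":[0,0,0.01],"rot":[0,0,0],"fingers":0},{"travel":[0,0,0.02],"rot":[0,0,0],"fingers":0},{"travel":[0,0,0.025],"rot":[0,0,0],"fingers":0},{"travel":[0,0,0.025],"rot":[0,0,0],"fingers":0},{"travel":[0,0,0.025],"rot":[0,0,0],"fingers":0}]'
python3 - <<'E'
from h import *
c=camera("wrist");s=observe();cv2.imwrite("pics/w16.png",c["pixels"][:,:,::-1]);print(s["eef_pos"],s["wrist_force"])
E
```

```text
time: 29.15
eef_pos: [604.8, -171.0, 11.3]
orientation: [[0.989, -0.145, -0.0], [-0.145, -0.989, 0.0], [-0.0, -0.0, -1.0]]
wrist_force: [0.0, -0.3, -2.6]
finger_gap: 0.583
[ 604.85786573 -171.00479821   11.26871456] [-0.6884892   0.25112503 -2.09463816]
```

View pics/w16.png

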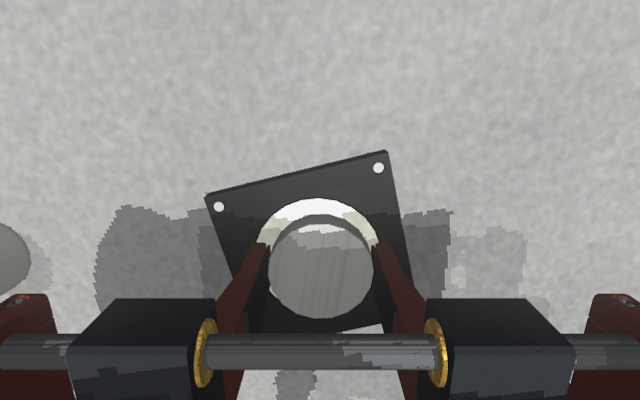

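The disc is inside the recess with an even white margin, so I release it and rise.

```bash
python3 -m pendant '[{"travel":[0,0,0],"rot":[0,0,0],"fingers":0.7},{"travel":[0,0,0],"rot":[0,0,0],"fingers":0.75},{"travel":[0,0,0],"rot":[0,0,0],"fingers":0.75},{"travel":[0,0,0],"rot":[0,0,0],"fingers":0.75},{"travel":[0,0,0],"rot":[0,0,0],"fingers":0.75}]'
python3 -m pendant '[{"travel":[0,0,0],"rot":[0,0,0],"fingers":1},{"travel":[0,0,-0.2],"rot":[0,0,0],"fingers":1},{"travel":[0,0,-0.5],"rot":[0,0,0],"fingers":1},{"travel":[0,0,-0.9],"rot":[0,0,0],"fingers":1},{"travel":[0,0,-1.0],"rot":[0,0,0],"fingers":1}]'
python3 - <<'E'
from h import *
c=camera("wrist");s=observe();cv2.imwrite("pics/w17.png",c["pixels"][:,:,::-1]);print(s["eef_pos"],s["wrist_force"])
E
```

```text
time: 29.7
eef_pos: [605.0, -171.1, 11.5]
orientation: [[0.989, -0.145, 0.0], [-0.145, -0.989, -0.0], [0.0, 0.0, -1.0]]
wrist_force: [-0.8, 1.2, -0.7]
finger_gap: 0.751
time: 30.2
eef_pos: [606.9, -171.7, 117.2]
orientation: [[0.989, -0.145, 0.008], [-0.145, -0.989, -0.003], [0.008, 0.001, -1.0]]
wrist_force: [0.9, -0.3, 1.1]
finger_gap: 0.998
[ 606.92102964 -171.7009849   116.913901  ] [ 0.63925537 -0.92665519  0.72294769]
```

View pics/w17.png

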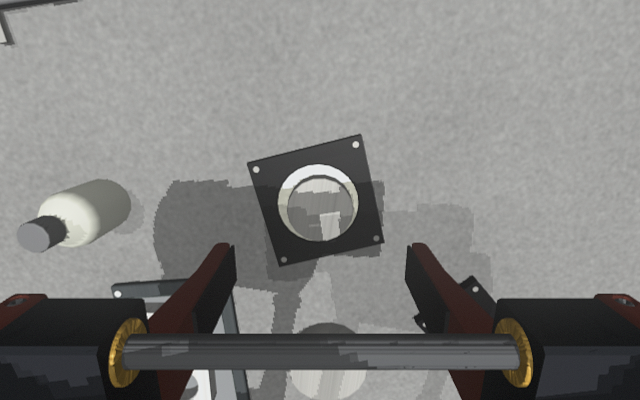

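The disc lies flat in its recess at (320,205). Now the carrier: I return over it.

```bash
python3 -m pendant '[{"travel":[-0.1,-0.1,-0.2],"rot":[0,0,0],"fingers":1},{"travel":[-0.4,-0.37,-0.3],"rot":[0,0,0],"fingers":1},{"travel":[-0.7,-0.645,-0.3],"rot":[0,0,0],"fingers":1},{"travel":[-0.7,-0.645,-0.3],"rot":[0,0,0],"fingers":1},{"travel":[-0.7,-0.645,-0.3],"rot":[0,0,0],"fingers":1}]'
python3 -m pendant '[{"travel":[-0.2,-0.2,0],"rot":[0,0,0],"fingers":1},{"travel":[-0.4,-0.37,0],"rot":[0,0,0],"fingers":1},{"travel":[-0.708,-0.648,0],"rot":[0,0,0],"fingers":1},{"travel":[-0.708,-0.648,0],"rot":[0,0,0],"fingers":1},{"travel":[-0.708,-0.648,0],"rot":[0,0,0],"fingers":1}]'
python3 - <<'E'
from h import *
c=camera("wrist");c=camera("wrist");s=observe();cv2.imwrite("pics/w18.png",c["pixels"][:,:,::-1]);print(s["eef_pos"]);R=s["orientation"].T;print(R@(np.array([484.4,-22.7,13.5])-s["eef_pos"]))
g=cv2.resize(c["pixels"][110:260,230:410,::-1],(720,600),interpolation=2);cv2.imwrite("pics/c18.png",g)
E
```

```text
time: 30.75
eef_pos: [544.4, -96.6, 140.1]
orientation: [[0.99, -0.143, -0.001], [-0.143, -0.99, -0.0], [-0.001, 0.0, -1.0]]
wrist_force: [0.5, 0.2, -0.4]
finger_gap: 0.998
time: 31.25
eef_pos: [484.7, -23.1, 140.9]
orientation: [[0.99, -0.144, 0.0], [-0.144, -0.99, -0.001], [0.0, 0.001, -1.0]]
wrist_force: [0.1, -0.3, -0.0]
finger_gap: 0.998
[485.03418402 -23.68924841 141.0077164 ]
[ -0.75696959  -0.94906829 127.50735199]
```

View pics/c18.png

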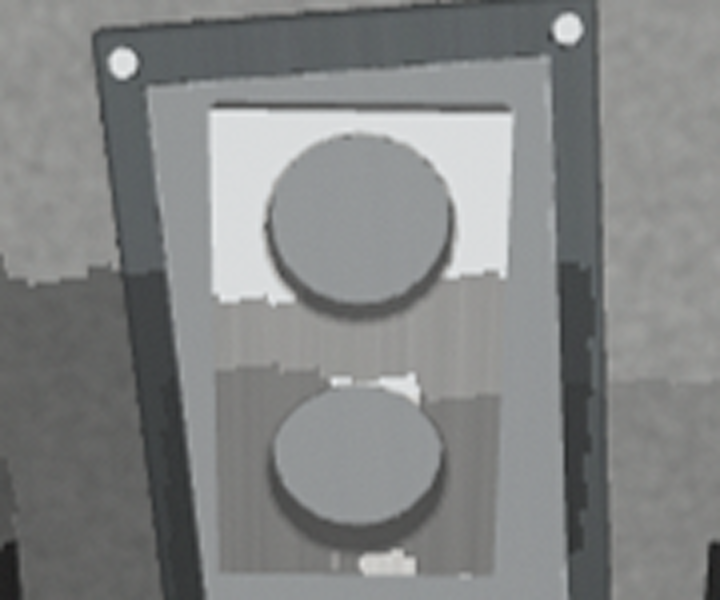

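```bash
python3 - <<'E'
from h import *
c=camera("wrist");s=observe();R=s["orientation"].T;k=.25
f=lambda x,y,z:ray(c,230+x*k,110+y*k,z)
C=np.array([f(*p,26) for p in [(208,111),(514,111),(496,576),(220,572)]]);print(C.mean(0),[np.linalg.norm(C[i]-C[i-1]) for i in range(4)]);print((R@(C-s["eef_pos"]).T).T.round(1),R@(C.mean(0)-s["eef_pos"]),s["eef_pos"])
E
```

```text
[484.47365994 -22.66675999  26.        ] [np.float64(99.6370208597511), np.float64(60.361298226042294), np.float64(100.60260041513297), np.float64(60.36959831892031)]
[[ 49.4 -30.9 115. ]
 [ 49.4  29.4 115. ]
 [-51.2  28.9 115. ]
 [-50.2 -31.5 115. ]] [ -0.63674386  -1.03284256 115.00384263] [484.99654095 -23.74398332 141.00400954]
```

```bash
python3 -m pendant '[{"travel":[-0.005,-0.01,0.2],"rot":[0,0,0],"fingers":1},{"travel":[-0.005,-0.01,0.4],"rot":[0,0,0],"fingers":1},{"travel":[-0.005,-0.01,0.6],"rot":[0,0,0],"fingers":1},{"travel":[-0.005,-0.01,0.8],"rot":[0,0,0],"fingers":1},{"travel":[-0.005,-0.01,0.9],"rot":[0,0,0],"fingers":1}]'
python3 -m pendant '[{"travel":[0,0,0.1],"rot":[0,0,0],"fingers":1},{"travel":[0,0,0.2],"rot":[0,0,0],"fingers":1},{"travel":[0,0,0.3],"rot":[0,0,0],"fingers":1},{"travel":[0,0,0.36],"rot":[0,0,0],"fingers":1},{"travel":[0,0,0.36],"rot":[0,0,0],"fingers":1}]'
python3 -m pendant '[{"travel":[0,0,0],"rot":[0,0,0],"fingers":1},{"travel":[0,0,0],"rot":[0,0,0],"fingers":0.8},{"travel":[0,0,0],"rot":[0,0,0],"fingers":0.75},{"travel":[0,0,0],"rot":[0,0,0],"fingers":0.75},{"travel":[0,0,0],"rot":[0,0,0],"fingers":0.75}]'
```

```text
time: 31.9
eef_pos: [483.4, -22.4, 49.0]
orientation: [[0.989, -0.146, -0.003], [-0.146, -0.989, 0.0], [-0.003, 0.0, -1.0]]
wrist_force: [-1.1, 0.5, 1.0]
finger_gap: 1.0
time: 32.4
eef_pos: [483.4, -21.6, 14.4]
orientation: [[0.989, -0.145, -0.001], [-0.145, -0.989, 0.0], [-0.002, 0.0, -1.0]]
wrist_force: [0.1, -0.6, 0.3]
finger_gap: 0.998
time: 32.9
eef_pos: [484.0, -21.7, 15.6]
orientation: [[0.989, -0.145, 0.0], [-0.145, -0.989, -0.0], [0.0, -0.0, -1.0]]
wrist_force: [0.6, -0.1, -0.2]
finger_gap: 0.751
```

```bash
python3 -m pendant '[{"travel":[0,0,0.017],"rot":[0,0,0],"fingers":0.75},{"travel":[0,0,0.017],"rot":[0,0,0],"fingers":0.6},{"travel":[0,0,0.017],"rot":[0,0,0],"fingers":0.3},{"travel":[0,0,0.017],"rot":[0,0,0],"fingers":0},{"travel":[0,0,0.017],"rot":[0,0,0],"fingers":0}]'
python3 -m pendant '[{"travel":[0,0,0],"rot":[0,0,0],"fingers":0},{"travel":[0,0,0],"rot":[0,0,0],"fingers":0},{"travel":[0,0,-0.03],"rot":[0,0,0],"fingers":0},{"travel":[0,0,-0.1],"rot":[0,0,0],"fingers":0},{"travel":[0,0,-0.2],"rot":[0,0,0],"fingers":0}]'
python3 -m pendant '[{"travel":[0,0,-0.2],"rot":[0,0,0],"fingers":0},{"travel":[0,0,-0.4],"rot":[0,0,0],"fingers":0},{"travel":[0,0,-0.6],"rot":[0,0,0],"fingers":0},{"travel":[0,0,-0.8],"rot":[0,0,0],"fingers":0},{"travel":[0,0,-0.9],"rot":[0,0,0],"fingers":0}]'
python3 - <<'E'
from h import *
c=camera("wrist");c=camera("wrist");s=observe();cv2.imwrite("pics/w19.png",c["pixels"][:,:,::-1]);print(s["eef_pos"],s["finger_gap"],s["wrist_force"],s["torque"]);R=s["orientation"].T;print(R@(np.array([625.3,199,11])-s["eef_pos"]))
E
```

```text
time: 33.4
eef_pos: [483.7, -21.6, 13.4]
orientation: [[0.989, -0.145, -0.0], [-0.145, -0.989, 0.0], [-0.0, -0.0, -1.0]]
wrist_force: [-0.3, -1.1, -2.2]
finger_gap: 0.683
time: 33.9
eef_pos: [483.6, -21.6, 34.0]
orientation: [[0.989, -0.145, -0.001], [-0.145, -0.989, 0.0], [-0.001, 0.0, -1.0]]
wrist_force: [-0.4, 0.5, -1.7]
finger_gap: 0.682
time: 34.4
eef_pos: [484.9, -21.8, 126.8]
orientation: [[0.989, -0.145, 0.004], [-0.145, -0.989, -0.0], [0.004, -0.0, -1.0]]
wrist_force: [-0.2, -0.1, -1.4]
finger_gap: 0.679
[484.9514678  -21.76828359 125.99402719] 0.6810495556457872 [-0.0896245  -0.06092223  0.23569185] [0.0327164  0.0241117  0.00296961]
[ 106.47375647 -238.73551062  115.44984613]
```

View pics/w19.png

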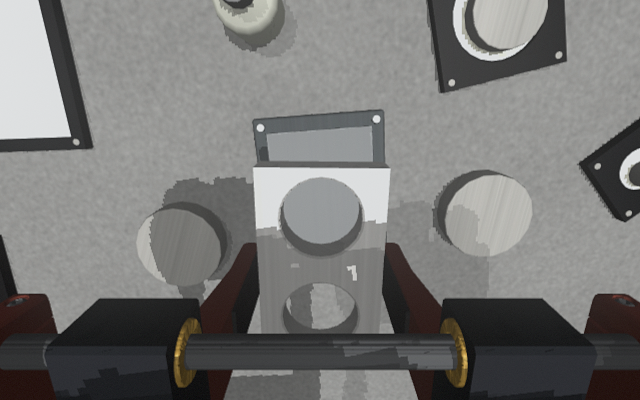

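The carrier is held level. I carry it two thirds of the way to its nest and measure the nest.

```bash
python3 -m pendant '[{"travel":[0.09,-0.2,0],"rot":[0,0,0],"fingers":0},{"travel":[0.22,-0.49,0],"rot":[0,0,0],"fingers":0},{"travel":[0.36,-0.795,0],"rot":[0,0,0],"fingers":0},{"travel":[0.36,-0.795,0],"rot":[0,0,0],"fingers":0},{"travel":[0.36,-0.795,0],"rot":[0,0,0],"fingers":0}]'
python3 -m pendant '[{"travel":[-0.05,-0.2,0],"rot":[0,0,-0.002],"fingers":0},{"travel":[-0.1,-0.49,0],"rot":[0,0,-0.0055],"fingers":0},{"travel":[-0.15,-0.795,0],"rot":[0,0,-0.0055],"fingers":0},{"travel":[-0.15,-0.795,0],"rot":[0,0,-0.0055],"fingers":0},{"travel":[-0.15,-0.795,0],"rot":[0,0,-0.0055],"fingers":0}]'
python3 - <<'E'
from h import *
c=camera("wrist");c=camera("wrist");s=observe();cv2.imwrite("pics/w20.png",c["pixels"][:,:,::-1]);print(s["eef_pos"],s["finger_gap"]);blobs(c,195,255,7,1500,20000)
E
```

```text
time: 35.0
eef_pos: [530.5, 52.1, 122.2]
orientation: [[0.99, -0.143, -0.003], [-0.143, -0.99, -0.0], [-0.003, 0.001, -1.0]]
wrist_force: [-0.8, 0.9, -2.0]
finger_gap: 0.682
time: 35.5
eef_pos: [527.2, 132.0, 123.2]
orientation: [[0.994, -0.11, -0.001], [-0.11, -0.994, -0.001], [-0.001, 0.001, -1.0]]
wrist_force: [0.7, -0.3, -1.5]
finger_gap: 0.681
[527.49274261 131.37436885 123.40708543] 0.6795936368168591
px [216.6  76.6] n 15340 rect c [624.9 199.6] size [ 73.5 112.8] ang 83.7 circ [625.1 199.6]
px [322.7 186.6] n 3909 rect c [529.7 131.1] size [112.  45.] ang 83.6 circ [529.6 131. ]
```

View pics/w20.png

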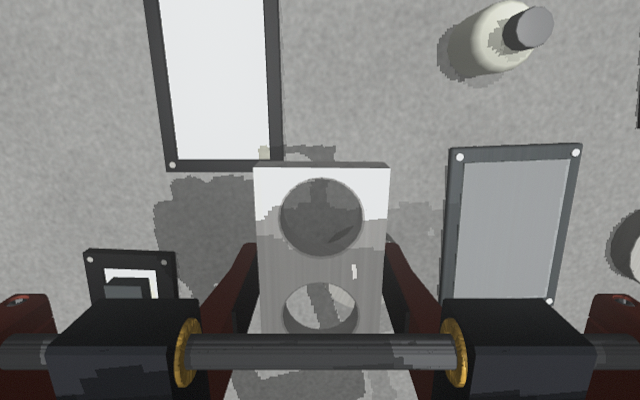

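The nest recess measures 73.5 x 112.8 mm with its centre at (624.9,199.6), and it is fully visible. I work out the carrier's offset in the hand.

```bash
python3 - <<'E'
from h import *
c=camera("wrist");s=observe();R=s["orientation"].T;z=s["eef_pos"][2]+12.6
for p in [(254,168.5),(390,168.5)]:print(R@(ray(c,*p,z)-s["eef_pos"]))
print(R@(np.array([624.9,199.6,11])-s["eef_pos"]),s["eef_pos"])
E
```

```text
[ 50.56324881 -29.6996126  -12.62490396]
[ 50.59038572  29.74801329 -12.59180052]
[ 89.07767016 -78.78294345 112.40738134] [527.59427193 131.33577796 123.46596887]
```

```bash
python3 -m pendant '[{"travel":[0.2,-0.2,0],"rot":[0,0,0],"fingers":0},{"travel":[0.5,-0.45,0],"rot":[0,0,0],"fingers":0},{"travel":[0.88,-0.785,0],"rot":[0,0,0],"fingers":0},{"travel":[0.88,-0.785,0],"rot":[0,0,0],"fingers":0},{"travel":[0.88,-0.785,0],"rot":[0,0,0],"fingers":0}]'
python3 -m pendant '[{"travel":[0,0,0.2],"rot":[0,0,0],"fingers":0},{"travel":[0,0,0.4],"rot":[0,0,0],"fingers":0},{"travel":[0,0,0.6],"rot":[0,0,0],"fingers":0},{"travel":[0,0,0.7],"rot":[0,0,0],"fingers":0},{"travel":[0,0,0.7],"rot":[0,0,0],"fingers":0}]'
python3 -m pendant '[{"travel":[0,0,0],"rot":[0,0,0],"fingers":0},{"travel":[0,0,0.1],"rot":[0,0,0],"fingers":0},{"travel":[0,0,0.2],"rot":[0,0,0],"fingers":0},{"travel":[0,0,0.2],"rot":[0,0,0],"fingers":0},{"travel":[0,0,0.2],"rot":[0,0,0],"fingers":0}]'
python3 - <<'E'
from h import *
c=camera("wrist");c=camera("wrist");s=observe();cv2.imwrite("pics/w21.png",c["pixels"][:,:,::-1]);print(s["eef_pos"],s["finger_gap"],s["wrist_force"]);R=s["orientation"].T;print(R@(np.array([624.9,199.6,11])-s["eef_pos"]))
E
```

```text
time: 36.15
eef_pos: [623.8, 200.1, 121.2]
orientation: [[0.994, -0.111, -0.004], [-0.111, -0.994, -0.001], [-0.004, 0.002, -1.0]]
wrist_force: [-0.6, 0.1, -1.9]
finger_gap: 0.683
time: 36.65
eef_pos: [622.5, 199.7, 53.0]
orientation: [[0.994, -0.111, -0.002], [-0.111, -0.994, -0.001], [-0.002, 0.001, -1.0]]
wrist_force: [0.6, 0.3, -1.7]
finger_gap: 0.682
time: 37.15
eef_pos: [623.4, 200.9, 32.8]
orientation: [[0.994, -0.11, -0.001], [-0.11, -0.994, -0.0], [-0.001, 0.001, -1.0]]
wrist_force: [-0.1, -0.3, -1.6]
finger_gap: 0.681
[623.95941163 201.04634797  33.79440406] 0.6787667311255494 [ 0.17327434  0.02992153 -1.76223566]
[ 1.08909859  1.33574791 22.79454161]
```

View pics/w21.png

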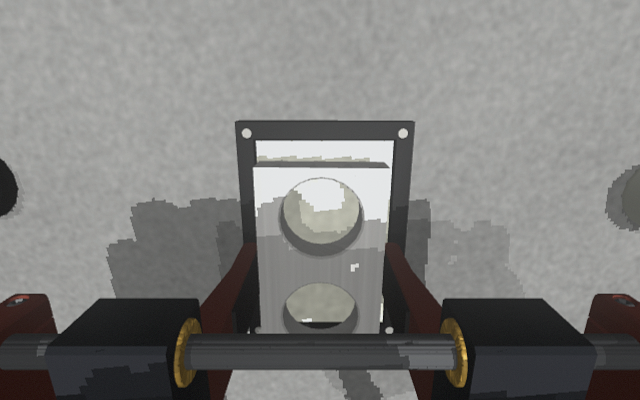

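```bash
python3 -m pendant '[{"travel":[0.005,0.013,0.05],"rot":[0,0,0],"fingers":0},{"travel":[0.005,0.013,0.1],"rot":[0,0,0],"fingers":0},{"travel":[0.005,0.013,0.15],"rot":[0,0,0],"fingers":0},{"travel":[0.005,0.013,0.18],"rot":[0,0,0],"fingers":0},{"travel":[0.005,0.013,0.18],"rot":[0,0,0],"fingers":0}]'
python3 -m pendant '[{"travel":[0,0,0],"rot":[0,0,0],"fingers":0},{"travel":[0,0,0.01],"rot":[0,0,0],"fingers":0},{"travel":[0,0,0.02],"rot":[0,0,0],"fingers":0},{"travel":[0,0,0.03],"rot":[0,0,0],"fingers":0},{"travel":[0,0,0.03],"rot":[0,0,0],"fingers":0}]'
python3 - <<'E'
from h import *
c=camera("wrist");c=camera("wrist");s=observe();cv2.imwrite("pics/w22.png",c["pixels"][:,:,::-1]);print(s["eef_pos"],s["finger_gap"],s["wrist_force"])
E
```

```text
time: 37.75
eef_pos: [623.6, 199.5, 14.6]
orientation: [[0.994, -0.11, -0.001], [-0.11, -0.994, -0.0], [-0.001, 0.001, -1.0]]
wrist_force: [0.4, 0.1, -2.0]
finger_gap: 0.68
time: 38.25
eef_pos: [624.1, 199.6, 12.4]
orientation: [[0.994, -0.11, -0.0], [-0.11, -0.994, -0.0], [-0.0, 0.0, -1.0]]
wrist_force: [0.1, 0.5, -2.3]
finger_gap: 0.683
[624.1628261  199.60702058  12.63593787] 0.677960220997786 [ 0.38495864 -0.7904538  -2.17559945]
```

View pics/w22.png

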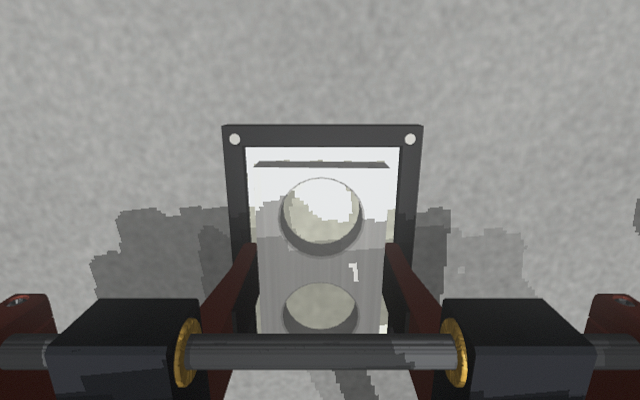

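Centred, with even margins. I lower 1.5 mm, release and rise.

```bash
python3 -m pendant '[{"travel":[0,0,0.01],"rot":[0,0,0],"fingers":0},{"travel":[0,0,0.015],"rot":[0,0,0],"fingers":0},{"travel":[0,0,0.015],"rot":[0,0,0],"fingers":0},{"travel":[0,0,0.015],"rot":[0,0,0],"fingers":0.8},{"travel":[0,0,0.015],"rot":[0,0,0],"fingers":0.85}]'
python3 -m pendant '[{"travel":[0,0,0],"rot":[0,0,0],"fingers":0.85},{"travel":[0,0,0],"rot":[0,0,0],"fingers":0.85},{"travel":[0,0,-0.05],"rot":[0,0,0],"fingers":0.9},{"travel":[0,0,-0.3],"rot":[0,0,0],"fingers":1},{"travel":[0,0,-0.6],"rot":[0,0,0],"fingers":1}]'
python3 -m pendant '[{"travel":[0,0,-0.3],"rot":[0,0,0],"fingers":1},{"travel":[0,0,-0.6],"rot":[0,0,0],"fingers":1},{"travel":[0,0,-0.9],"rot":[0,0,0],"fingers":1},{"travel":[-0.3,0,-1.0],"rot":[0,0,0],"fingers":1},{"travel":[-0.6,0,-1.0],"rot":[0,0,0],"fingers":1}]'
python3 - <<'E'
from h import *
c=camera("wrist");c=camera("wrist");s=observe();cv2.imwrite("pics/w23.png",c["pixels"][:,:,::-1]);print(s["eef_pos"],s["finger_gap"],s["wrist_force"])
c=camera("side");cv2.imwrite("pics/s23.png",cv2.resize(c["pixels"][130:380,220:460,::-1],(576,600),interpolation=2))
E
```

```text
time: 38.85
eef_pos: [624.5, 199.7, 11.7]
orientation: [[0.994, -0.11, 0.001], [-0.11, -0.994, 0.0], [0.001, -0.0, -1.0]]
wrist_force: [-0.0, 0.5, -0.3]
finger_gap: 0.82
time: 39.35
eef_pos: [623.1, 199.4, 70.3]
orientation: [[0.994, -0.11, -0.003], [-0.11, -0.994, -0.001], [-0.003, 0.001, -1.0]]
wrist_force: [-0.7, 0.7, 0.5]
finger_gap: 0.993
time: 39.85
eef_pos: [565.2, 206.4, 174.3]
orientation: [[0.994, -0.111, 0.005], [-0.111, -0.994, 0.001], [0.004, -0.002, -1.0]]
wrist_force: [0.2, 0.1, 0.3]
finger_gap: 0.999
[562.48727053 206.89383414 172.60486565] 0.9998327884683679 [ 1.17176127 -0.38041458  0.29186461]
```

View pics/w23.png

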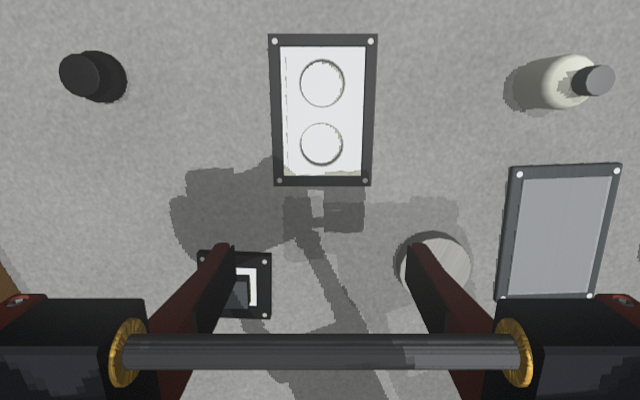

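View pics/s23.png

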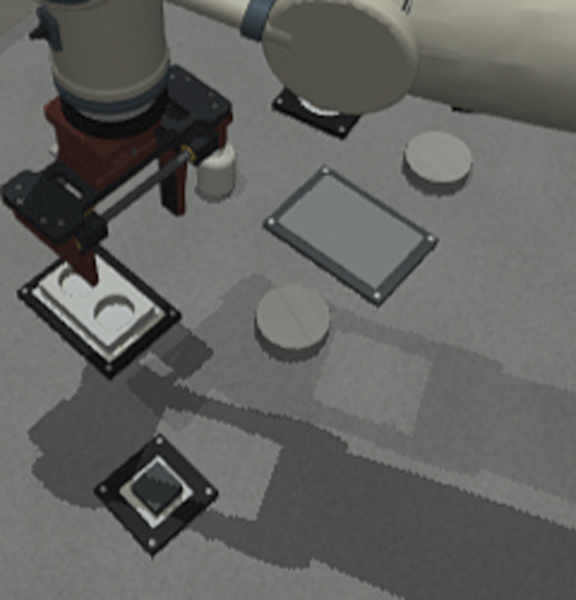

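The carrier lies flat in its recess, with its windows at (322,83) and (321,144). The block is in its recess and the bottle is still standing. One last numeric check, plus the scene view.

```bash
python3 - <<'E'
from h import *
c=camera("wrist");print("carrier",ray(c,321.5,82,23),ray(c,321,144,23),(ray(c,321.5,82,23)+ray(c,321,144,23))/2)
c=camera("side");k=.4167;print("block",ray(c,220+158*.4167,130+486*.4167,23))
c=camera("scene");cv2.imwrite("pics/sc23.png",cv2.resize(c["pixels"][110:310,220:490,::-1],(800,592),interpolation=2));s=observe();print(s["time"])
E
```

```text
carrier [655.57526014 196.25302657  23.        ] [603.75400029 202.33358245  23.        ] [629.66463022 199.29330451  23.        ]
block [454.37765833 311.50556092  23.        ]
40.15
```

View pics/sc23.png

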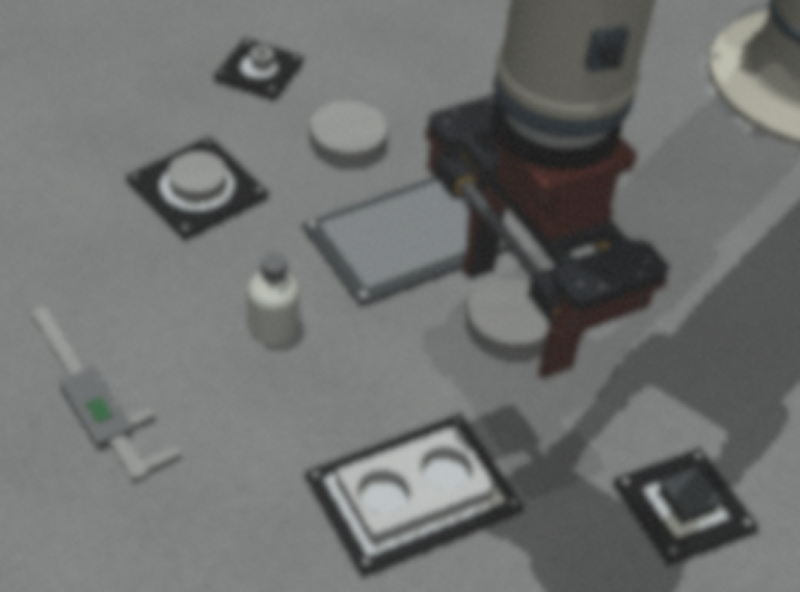

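```bash
python3 -c "
from bench import close_job,observe
print(observe()['qd'].round(3));print(close_job())"
```

```text
[-0.003  0.014 -0.008  0.002  0.001  0.002]
the job is handed in; nothing more can be done
None
```

I took the pile apart from the top down and set the ring, block, disc (the smallest of the three disc-like things) and carrier into their own nests. The job went in at about 40 s of the 128 s allowed. Each piece was lowered to within about 1 mm of its recess floor before I let go.

- **Final views:** in the wrist, side and scene pictures all four pieces lie flat inside their recesses. The bottle and caliper look undisturbed; I did not measure them for movement. The gripper was clear and open.
- **Measured offsets from recess centre:** about 1 mm for the ring and 4 mm for the block. The disc was only judged by its even margin. The allowance is 12 mm.
- **Carrier disagreement:** the last wrist picture put the carrier about 5 mm off centre in x, while the measurement just before release put it within about 1 mm. Either is within the allowance. I didn't find out why they differ; the arm may still have been settling for that picture.

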